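Pick a bearing from the gravity rack for a customer's order

TASK

A customer has ordered one of the larger bearings. Take the front one out of its sloping lane in the grey rack: lift it clear above the steel retaining rail before drawing it forward, out from under the carton tray, without forcing it against the rack. Then set it down, do not drop it, on edge in the empty pocket of the wooden order stand and let go; the next bearing should be left at the rail, and the other bearings must stay where they belong.

Things in the scene. Friction and masses are not known exactly. Their poses are not given: they have to be found in the camera images.
- rack: fixed grey steel gravity rack, 215 mm wide (y), 205 deep (x), 280 tall. Origin on the worktop below the middle of the retaining rail; x points into the rack, away from the robot, y left, z up. Two lanes rise to the rear at 8 degrees: larger bearings at y = +42 mm, smaller ones at y = -42 mm, all on edge, axis along y; they roll down by themselves until the first rests on the rail
- tray_edge (a point): middle of the lower front edge of the carton tray over the lanes, 20 mm behind the rail (rack x) and 260 mm above the worktop; the tray runs 180 mm back from here, its lip 22 mm up; uprights stand 40 mm behind it at y = +-102 mm. Most of the front bearing is under the tray: the tool must come from the front, tilted 25 to 45 degrees from vertical, tips forward
- rail_top (a point): top of the round steel retaining rail (6 mm thick, along the rack's y) in front of the lane of larger bearings, 65 mm above the worktop and 20 mm above the lane floor; axes as the rack's
- lane_front (a point): where the centre of the front larger bearing lies when it rests on the rail: 29 mm behind (rack +x) and 15 mm above the rail's top. The lane is 18 mm wide between 2 mm guide plates, 14 mm above its floor up to 78 mm behind the rail and 36 mm further back; a bearing may lean 8 degrees sideways. The rack's side plates (y = +-100 mm) rise 25 mm above the lane floor
- bearing1: the front larger bearing: loose steel ball bearing, outer diameter 62 mm, 16 mm thick, about 0.2 kg, standing on edge. Origin in the middle of one flat face, z along its axis (horizontal while it stands on edge)
- bearing1_center (a point): centre of that bearing, half way through its thickness
- bearing2: the next larger bearing in the lane, same size and axes; it rolls down to the rail by itself when the front one is gone
- bearing2_center (a point): centre of the second bearing
- bearing3: the last larger bearing in that lane, same size and axes; follows the second
- small1: front bearing of the lane of smaller ones, 42 mm diameter, 12 mm thick, on edge
- small2: second smaller bearing
- small3: third smaller bearing
- stand: fixed wooden order stand, block 84 mm (x) by 150 mm (y) by 30 mm tall; origin at the centre of its underside. Two pockets in its top, 56 mm along x, 19.5 mm along y, 21 mm deep, at y = +37 mm (empty) and y = -37 mm (holds another bearing). A 62 mm bearing stands in one on edge, its axis along the stand's y, cradled on the pocket's two short edges
- free_pocket (a point): centre of the mouth of the empty pocket, level with the stand's top (30 mm above the worktop); axes as the stand's. The centre of a seated bearing lies 13 mm above it
- ordered: bearing already in the stand's other pocket: 62 mm diameter, 17 mm thick, on edge
- calculator: desk calculator, 125 x 73 x 15 mm, fixed on the worktop, on the other side from the stand
Mind the look-alikes: they are no part of the job. Leave any purple look-alike of the bearing2 alone.

How it is judged:
By the outcome, as a careful person would: the job done as asked, in the order asked, and still so for the second after the job is handed in, with the robot touching nothing.
It also fails if it takes over 51 s, if anything falls off the work surface, if the arm or the gripper's body presses on something with over 40 N, if the wrist force passes 120 N, or if a joint passes its speed limit or range.

ROBOT

A 6-joint arm with a two-finger parallel gripper is mounted at the origin on a cart in front of the work surface, level with it; the furniture and walls round the work are solid. World frame = base frame: x ahead of the robot, y to its left, z up, the work surface at z = 0. Lengths are in m, angles in degrees, forces in N, time in s.
With the tool pointing down it reaches from about 0.4 to 0.825 m from the base axis. Payload 7 kg.
Tool frame: the origin (TCP) lies midway between the tips of the shut fingers; the grasp point (between the pads) lies 19 mm behind it (pinch_z is the distance from the TCP to the grasp point, in m); z points along the fingers, y is the line along which they close (so a half turn about z gives the same grasp; the last joint's range is limited). The gripper opens to 88 mm and grips with 3 to 60 N. Pads are 19 mm wide; open, the fingers measure 130 mm over their backs; the gripper's body (78 mm by 193 mm) begins 47 mm behind the grasp point.
Start: joints at [93.57, 20.546, 0.682, 0, -70.136, -16.507], TCP at [0.151, 0.658, 0.227] pointing down, gripper open.
Joint ranges: [-176.03, 176.03], [-82.01, 121.73], [-58.28, 71.71], [-173.87, 95.51], [-174.79, -0.11], [-173.66, 173.66]. Speed limits (degrees/s): [136.94, 136.94, 172.46, 180, 180, 180].

INTERFACE

Orientations are given as a 3x3 rotation matrix whose columns are the frame's x, y, z axes.
In Python, from workcell import * gives the robot as it stands.
- The arm moves only by the shell command python3 -m inch 'ROWS'. ROWS is JSON, a list that holds one entry, the list of rows, each a list of 5 numbers: the closure in counts, from 0 (fully open) to 255 (shut), then the shift along the tool's x, y, z in m, then the turn about the tool's z in rad. A call has exactly 8 rows; each row shifts and turns the commanded pose from where the row before left it, along the tool's axes as they then stand; what a row does not reach is not made up. A row lasts 1/12 s, in which the tool goes at most 41.7 mm and 7.16 degrees, less where a joint would pass 70% of its speed; a pose out of reach is approached as far as the arm can. A call is refused whole if a number of a shift passes 0.0417 or a number of a turn 0.125, either way. A call with a gripper value outside its range is refused whole. The fingers move at their own pace and stop on an object; the grip force is fixed at half the most. Time passes only in rows, so rows that do not move let the fingers close, or fill a call up. It gives the time, the measured TCP pose, the force, the opening and the grip force at its end, in the units of the state.
- sense(): the state, without advancing time (a new reading comes with each control period).
- read_camera(name): name is "scene" or "top" or "wrist"; returns a dict with "img" (400x640x3 uint8, red, green, blue), "intrinsics" (3x3 intrinsics, pixels), "distortion" ([k1, k2, p1, p2, k3] as OpenCV has them; the pictures are not rectified), "R" (3x3) and "t" (3): a world point X has camera coordinates R X + t. Camera axes: x right, y down, z forward; pixel columns grow to the right and rows downward; lengths in m; the calibration is good to about 2 mm. A picture is of the moment at which its call begins. There is no depth.
- close_job(): hands the job in; it is judged then, once.
The state is a dict: "time_s": time; "joint_positions": joint angles; "joint_velocities": joint speeds; "joint_torque": joint torques, N m; "position": TCP position; "ee_rot": TCP orientation; "force": force on the tool from outside, world axes, zero at the start; "wrist_torque": the same for the moment, N m; "finger_gap": opening from 0.0 (shut) to 1.0 (fully open); "finger_force": force on a finger pad.
Only numpy, scipy, OpenCV 4.12 (cv2) and the standard library are available. Lean on these libraries where they do the work, as an engineer would, in place of code of your own. Each camera call takes 0.05 s, during which the arm holds its last target. There are 200 camera calls.

## Working session

There is one attempt and no reset: what is moved stays moved. The work goes in short steps, Python scripts to look and compute and a shell command to move; the robot and the scene stay as the last step left them, time stands still between calls to the robot, and variables do not carry over. Pictures are saved under pics/ and viewed, at most 10 in all, crops included, and the job is handed in when it is done.

```bash
mkdir -p pics; ls; python3 - <<'E'
from workcell import *
import cv2,numpy as np
s=sense();print(s["time_s"],s["position"],np.round(s["ee_rot"],3).tolist(),s["finger_gap"])
for n in ["scene","top"]:
    c=read_camera(n);cv2.imwrite(f"pics/{n}0.png",c["img"][:,:,::-1]);np.savez(f"{n}0.npz",**c)
    print(n,np.round(c["intrinsics"],1).tolist(),c["distortion"],np.round(c["R"],3).tolist(),np.round(c["t"],3), "pos",-np.array(c["R"]).T@c["t"])
E
```

```text
pics
0.0 [0.15104072 0.65738722 0.22561541] [[0.975, -0.224, -0.0], [-0.224, -0.975, -0.002], [0.0, 0.002, -1.0]] 1.003719973196428
scene [[440.1, 0.0, 314.2], [0.0, 440.1, 196.7], [0.0, 0.0, 1.0]] [0.027036 0.       0.       0.       0.      ] [[0.586, -0.81, -0.018], [-0.483, -0.331, -0.81], [0.651, 0.483, -0.586]] [-0.327  0.44   0.668] pos [-0.03057112 -0.44135049  0.74228584]
top [[445.2, 0.0, 312.3], [0.0, 445.2, 202.6], [0.0, 0.0, 1.0]] [-0.00034723  0.          0.          0.          0.        ] [[-0.321, -0.947, -0.014], [-0.811, 0.283, -0.513], [0.489, -0.154, -0.858]] [0.253 0.572 1.241] pos [-0.06244608  0.26788131  1.36200149]
```

View pics/scene0.png

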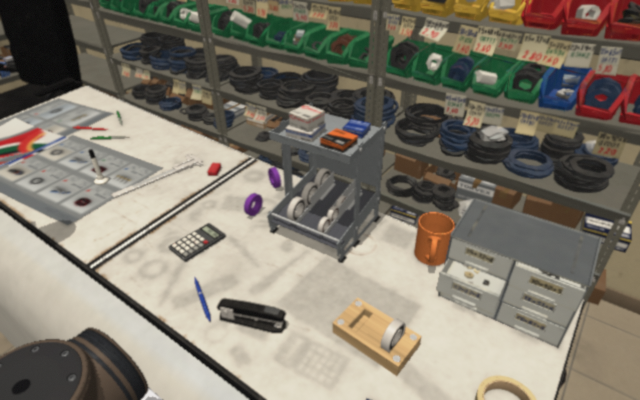

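View pics/top0.png

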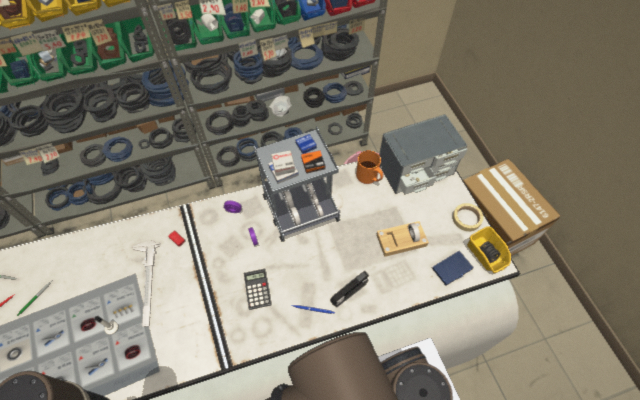

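Scene: the rack is at about (325,200) and the stand at (377,335), with its free pocket on the left at about (362,320). Purple look-alikes stand at (253,205) and (275,177). Top: the rack is at (302,190), the stand at (402,238), and the purple rings at (232,207) and (253,236). Next, one close composite crop.

```bash
python3 - <<'E'
import cv2,numpy as np
def crop(n,x,y,w,h,f):
    return cv2.resize(cv2.imread(f"pics/{n}0.png")[y:y+h,x:x+w],None,fx=f,fy=f,interpolation=cv2.INTER_CUBIC)
a=crop("scene",262,120,125,100+50,3.2)[:300*2]; b=crop("top",250,125,100,120,4)
c=crop("scene",325,295,100,80,4)[:,:]; d=crop("top",370,215,65,45,4)
im=np.zeros((600,800,3),np.uint8)
def put(i,x,y):
    i=i[:600-y,:800-x]; im[y:y+i.shape[0],x:x+i.shape[1]]=i
a=crop("scene",262,160,125,105,3.2);put(a,0,0);put(crop("top",255,170,95,75,4.0),410,0)
put(c[:255],0,345);put(d,410,345)
cv2.imwrite("pics/comp.png",im)
E
```

```text
(no output)
```

View pics/comp.png

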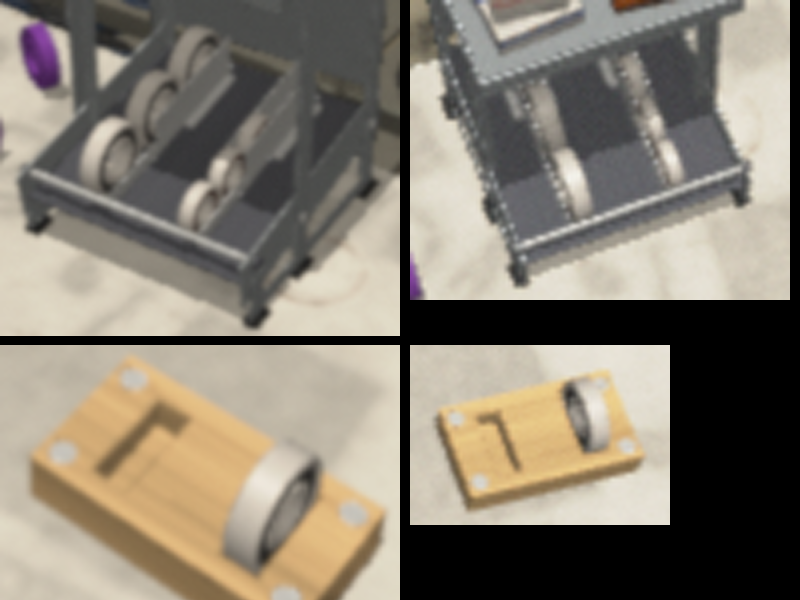

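Candidates for the larger front bearing, in scene pixels:
- (297,207): first in the left lane. This is my choice, as the larger ring nearest the rail.
- (310,193): bearing2.
- (325,224): small1.
- (392,333): the ordered bearing in the stand.
- (253,205) and (275,177): purple look-alikes.

The crop confirms the choice. In the top view it is at (295,215).

```bash
cat > h.py <<'E'
import numpy as np,cv2
def ray(c,p):
    u=cv2.undistortPoints(np.array([[p]],float),np.array(c["intrinsics"]),np.array(c["distortion"]))[0,0]
    R=np.array(c["R"]);d=R.T@np.array([u[0],u[1],1]);return -R.T@np.array(c["t"]),d/np.linalg.norm(d)
def plane(c,p,z):
    o,d=ray(c,p);return o+d*(z-o[2])/d[2]
def tri(*cp):
    A=np.zeros((3,3));b=np.zeros(3);L=[ray(c,p) for c,p in cp]
    for o,d in L: M=np.eye(3)-np.outer(d,d);A+=M;b+=M@o
    X=np.linalg.solve(A,b);return X,[np.linalg.norm((np.eye(3)-np.outer(d,d))@(X-o)) for o,d in L]
def proj(c,X):
    r,_=cv2.Rodrigues(np.array(c["R"]));return cv2.projectPoints(np.array(X,float).reshape(-1,3),r,np.array(c["t"],float),np.array(c["intrinsics"]),np.array(c["distortion"]))[0][:,0]
E
python3 - <<'E'
from h import *
np.set_printoptions(precision=4,suppress=True)
S=dict(np.load("scene0.npz"));T=dict(np.load("top0.npz"))
P=dict(boltFL=((358.25,303.75),(381.25,233.25)),boltNL=((341,322),(387.5,249.25)),boltFR=((413,337.5),(417.5,224.25)),boltNR=((396.75,356.75),(424.25,240)),
railL=((271.4,215.3),(282.5,232)),railR=((340,242),(338,211.3)),b1=((296,207),(295.5,215.5)),s1=((325,224),(320,210)))
for k,(a,b) in P.items():
    z=.03 if 'bolt' in k else .065
    X,e=tri((S,a),(T,b));print(k,X,np.round(e,4),plane(S,a,z)[:2],plane(T,b,z)[:2])
E
```

```text
boltFL [ 0.5078 -0.1494  0.0298] [0.0006 0.0006] [ 0.5069 -0.1493] [ 0.5084 -0.1496]
boltNL [ 0.4476 -0.1455  0.0306] [0.0001 0.0001] [ 0.448  -0.1453] [ 0.4477 -0.1457]
boltFR [ 0.4978 -0.2772  0.0308] [0.0015 0.0015] [ 0.4966 -0.2766] [ 0.4996 -0.2784]
boltNR [ 0.4373 -0.2717  0.0356] [0.0006 0.0006] [ 0.4416 -0.2705] [ 0.4388 -0.2737]
railL [0.6047 0.1639 0.0592] [0.0015 0.0015] [0.5975 0.1587] [0.6033 0.1638]
railR [ 0.6162 -0.0343  0.0624] [0.0018 0.0018] [ 0.6114 -0.0357] [ 0.6166 -0.0346]
b1 [0.6342 0.1081 0.0899] [0.0003 0.0003] [0.6592 0.1291] [0.6482 0.1049]
s1 [0.6356 0.0226 0.0749] [0.0002 0.0002] [0.6452 0.0295] [0.6412 0.0207]
```

Geometry agrees with the text: bolt heads at z of about 0.03, rail at about 0.06, bearing centre at about 0.08–0.09.
- Stand: yaw about -4°, free pocket about (0.476, -0.174).
- Rack: yaw about +3.3°, lane_front about (0.637, 0.109).

I'll move up and over now, then try to get the tilt at the reach limit, since the rows only turn about the tool z.

```bash
python3 -m inch '[[[0,0,0,-0.04,-0.095],[0,0,0,-0.04,-0.095],[0,0,0,-0.04,-0.095],[0,0,0,-0.04,0],[0,0,0,-0.04,0],[0,0.022,0.032,0,0],[0,0.022,0.032,0,0],[0,0.022,0.032,0,0]]]'
python3 -m inch '[[[0,0.022,0.032,0,0],[0,0.022,0.032,0,0],[0,0.022,0.032,0,0],[0,0.022,0.032,0,0],[0,0.022,0.032,0,0],[0,0.022,0.032,0,0],[0,0.022,0.032,0,0],[0,0.022,0.032,0,0]]]'
python3 - <<'E'
from workcell import *
import numpy as np
s=sense();print(s["time_s"],s["position"],np.round(s["ee_rot"],3).tolist(),np.round(s["joint_positions"],1),s["force"])
E
```

```text
time_s: 0.77
position: [0.2228, 0.5653, 0.4263]
ee_rot: [[0.998, 0.06, -0.0], [0.06, -0.998, -0.0], [-0.0, -0.0, -1.0]]
force: [0.6, 0.6, 0.4]
finger_gap: 0.997
finger_force: 0.0
time_s: 1.43
position: [0.4141, 0.3189, 0.4265]
ee_rot: [[0.998, 0.06, -0.0], [0.06, -0.998, 0.0], [-0.0, -0.0, -1.0]]
force: [0.3, -0.0, -0.2]
finger_gap: 1.0
finger_force: 0.0
1.4333 [0.41408017 0.31892524 0.42649412] [[0.998, 0.06, -0.0], [0.06, -0.998, 0.0], [-0.0, -0.0, -1.0]] [ 59.1   2.2   2.7  -0.  -90.6  34.3] [ 0.26712712 -0.04645085 -0.18463957]
```

```bash
python3 -m inch '[[[0,0.024,0.033,0,0],[0,0.024,0.033,0,0],[0,0.024,0.033,0,0],[0,0.024,0.033,0,0],[0,0.024,0.033,0,0],[0,0.024,0.033,0,0],[0,0.024,0.033,0,0],[0,0.024,0.033,0,0]]]'
python3 -m inch '[[[0,0.04,0,0,0],[0,0.04,0,0,0],[0,0.04,0,0,0],[0,0.04,0,0,0],[0,0.03,0,0,0],[0,0.02,0,0,0],[0,0.02,0,0,0],[0,0.02,0,0,0]]]'
python3 - <<'E'
from workcell import *
import numpy as np
s=sense();print(s["time_s"],s["position"],np.round(s["ee_rot"],3).tolist(),np.round(s["joint_positions"],1),s["force"])
E
```

```text
time_s: 2.1
position: [0.6216, 0.0667, 0.4263]
ee_rot: [[0.998, 0.059, -0.0], [0.059, -0.998, 0.0], [-0.0, -0.0, -1.0]]
force: [0.1, 1.8, 0.8]
finger_gap: 0.998
finger_force: 0.0
time_s: 2.77
position: [0.8712, 0.0832, 0.4256]
ee_rot: [[0.998, 0.059, -0.001], [0.059, -0.998, -0.0], [-0.001, 0.0, -1.0]]
force: [0.3, 0.5, 1.5]
finger_gap: 1.003
finger_force: 0.0
2.7667 [0.87119174 0.08320807 0.42557156] [[0.998, 0.059, -0.001], [0.059, -0.998, -0.0], [-0.001, 0.0, -1.0]] [  18.1   45.3   68.4   -0.  -113.2   75.3] [0.29278413 0.49294999 1.48560115]
```

```bash
python3 -m inch '[[[0,-0.004,0.038,0,0],[0,-0.004,0.038,0,0],[0,-0.004,0.038,0,0],[0,-0.004,0.038,0,0],[0,-0.004,0.038,0,0],[0,-0.004,0.036,0,0],[0,0.03,0,0,0],[0,0.03,0,0,0]]]'
python3 - <<'E'
from workcell import *
import numpy as np
s=sense();print(s["time_s"],s["position"],np.round(s["ee_rot"],3).tolist(),np.round(s["joint_positions"],1),s["force"])
E
python3 -m inch '[[[0,0.04,0,0,0],[0,0.04,0,0,0],[0,0.04,0,0,0],[0,0.04,0,0,0],[0,0,0,0,0],[0,0,0,0,0],[0,0,0,0,0],[0,0,0,0,0]]]'
python3 - <<'E'
from workcell import *
import numpy as np
s=sense();print(s["time_s"],s["position"],np.round(s["ee_rot"],3).tolist(),np.round(s["joint_positions"],1),s["force"])
E
```

```text
time_s: 3.43
position: [0.8921, -0.1408, 0.4048]
ee_rot: [[0.998, 0.054, 0.019], [0.054, -0.998, -0.008], [0.018, 0.009, -1.0]]
force: [2.1, 1.0, -3.2]
finger_gap: 1.001
finger_force: 0.0
3.4333 [ 0.89206071 -0.14079229  0.40481787] [[0.998, 0.054, 0.019], [0.054, -0.998, -0.008], [0.018, 0.009, -1.0]] [   3.5   48.3   71.4    0.6 -112.1   89.8] [ 2.11531701  1.01571523 -3.23688147]
time_s: 4.1
position: [0.9643, -0.116, 0.3653]
ee_rot: [[0.991, 0.056, 0.123], [0.06, -0.998, -0.031], [0.121, 0.038, -0.992]]
force: [0.4, 0.8, -0.0]
finger_gap: 1.0
finger_force: 0.0
4.1 [ 0.96433271 -0.11596691  0.36530671] [[0.991, 0.056, 0.123], [0.06, -0.998, -0.031], [0.121, 0.038, -0.992]] [   5.5   51.6   71.7    2.5 -103.3   88.6] [ 0.35116438  0.78414351 -0.00445616]
```

The reach limit does tilt the tips forward. I'll retreat up and back, then push outward higher up, well clear of the shelves.

```bash
python3 -m inch '[[[0,-0.028,0,-0.03,0],[0,-0.028,0,-0.03,0],[0,-0.028,0,-0.03,0],[0,-0.028,0,-0.03,0],[0,-0.025,0,-0.03,0],[0,-0.02,0,-0.035,0],[0,-0.02,0,-0.035,0],[0,-0.02,0,-0.035,0]]]' >/dev/null
cat > st.py <<'E'
from workcell import *
import numpy as np
s=sense();R=np.array(s["ee_rot"]);z=R[:,2]
print(round(s["time_s"],2),np.round(s["position"],4),np.round(R,3).tolist(),np.round(s["joint_positions"],1),np.round(s["force"],1),"tilt",round(np.degrees(np.arccos(-z[2])),1),"az",round(np.degrees(np.arctan2(z[1],z[0])),1),"gap",round(s["finger_gap"],3),round(s["finger_force"],1))
E
python3 st.py
python3 -m inch '[[[0,0.04,0,0,0],[0,0.04,0,0,0],[0,0.04,0,0,0],[0,0.04,0,0,0],[0,0.04,0,0,0],[0,0.04,0,0,0],[0,0,0,0,0],[0,0,0,0,0]]]' >/dev/null
python3 st.py
```

```text
4.77 [ 0.7353 -0.1203  0.5972] [[0.991, 0.056, 0.125], [0.06, -0.998, -0.03], [0.123, 0.038, -0.992]] [   7.    26.7   56.2    2.8 -112.5   87.6] [0.2 0.1 0.2] tilt 7.4 az -13.7 gap 1.0 0.0
5.43 [ 0.8781 -0.0951  0.5459] [[0.974, 0.052, 0.219], [0.066, -0.996, -0.057], [0.215, 0.069, -0.974]] [   8.5   40.3   71.6    5.4 -109.2   87.2] [-0.4 -0.9  0.8] tilt 13.1 az -14.5 gap 1.001 0.0
```

```bash
python3 -m inch '[[[0,-0.022,-0.03,-0.01,0],[0,-0.022,-0.03,-0.01,0],[0,-0.022,-0.03,-0.01,0],[0,-0.022,-0.03,-0.01,0],[0,-0.022,-0.03,-0.01,0],[0,-0.022,-0.03,-0.01,0],[0,-0.022,-0.03,-0.01,0],[0,-0.022,-0.03,-0.01,0]]]' >/dev/null
python3 st.py
python3 -m inch '[[[0,0.04,0,0,0],[0,0.04,0,0,0],[0,0.04,0,0,0],[0,0.04,0,0,0],[0,0.04,0,0,0],[0,0.04,0,0,0],[0,0.04,0,0,0],[0,0.04,0,0,0]]]' >/dev/null
python3 st.py
```

```text
6.1 [0.6766 0.1341 0.5731] [[0.973, 0.05, 0.224], [0.064, -0.996, -0.055], [0.221, 0.068, -0.973]] [ 32.7  13.9  29.9   9.7 -96.5  62.6] [-0.1  1.4  0.6] tilt 13.3 az -13.7 gap 1.003 0.0
6.77 [0.8958 0.1387 0.5691] [[0.947, 0.049, 0.318], [0.07, -0.996, -0.054], [0.314, 0.074, -0.947]] [  25.4   40.6   71.7   11.1 -105.3   72.6] [-1.5  0.3  1.1] tilt 18.8 az -9.7 gap 1.002 0.0
```

```bash
python3 -m inch '[[[0,-0.025,-0.033,0,0],[0,-0.025,-0.033,0,0],[0,-0.025,-0.033,0,0],[0,-0.025,-0.033,0,0],[0,-0.025,-0.033,0,0],[0,-0.02,-0.033,0,0],[0,-0.01,-0.035,0,0],[0,0,-0.035,0,0]]]' >/dev/null
python3 st.py
python3 -m inch '[[[0,0.04,0,0,0],[0,0.04,0,0,0],[0,0.04,0,0,0],[0,0.04,0,0,0],[0,0.04,0,0,0],[0,0.04,0,0,0],[0,0.04,0,0,0],[0,0.04,0,0,0]]]' >/dev/null
python3 st.py
```

```text
7.43 [0.7386 0.3892 0.5087] [[0.946, 0.05, 0.32], [0.069, -0.996, -0.05], [0.317, 0.07, -0.946]] [ 47.9  26.5  36.2  15.7 -89.1  46.8] [ 0.4 -0.1  1.8] tilt 18.9 az -8.9 gap 0.996 0.0
8.1 [0.9267 0.3642 0.5262] [[0.898, 0.058, 0.436], [0.074, -0.997, -0.018], [0.433, 0.048, -0.9]] [ 38.5  46.1  71.7  16.6 -95.3  60. ] [-0.4 -0.4  0.3] tilt 25.8 az -2.4 gap 0.999 0.0
```

```bash
python3 -m inch '[[[0,-0.028,-0.01,-0.028,0],[0,-0.028,-0.01,-0.028,0],[0,-0.028,-0.01,-0.028,0],[0,0.036,0,0.018,0],[0,0.036,0,0.018,0],[0,0.036,0,0.018,0],[0,0.036,0,0.01,0],[0,0.036,0,0.01,0]]]' >/dev/null
python3 st.py
```

```text
8.77 [0.9491 0.3785 0.5314] [[0.869, 0.065, 0.49], [0.076, -0.997, -0.001], [0.489, 0.038, -0.872]] [ 38.8  46.6  71.5  17.9 -91.2  59.7] [0.1 0.6 0.6] tilt 29.4 az -0.2 gap 0.999 0.0
```

```bash
python3 -m inch '[[[0,-0.028,-0.012,-0.028,0],[0,-0.028,-0.012,-0.028,0],[0,-0.028,-0.012,-0.028,0],[0,0.036,0,0.02,0],[0,0.036,0,0.02,0],[0,0.036,0,0.02,0],[0,0.036,-0.005,0.01,0],[0,0.036,-0.005,0.01,0]]]' >/dev/null
python3 st.py
for i in 1 2; do python3 -m inch '[[[0,-0.03,0.0177,-0.017,0],[0,-0.03,0.0177,-0.017,0],[0,-0.03,0.0177,-0.017,0],[0,-0.03,0.0177,-0.017,0],[0,-0.03,0.0177,-0.017,0],[0,-0.03,0.0177,-0.017,0],[0,-0.03,0.0177,-0.017,0],[0,-0.03,0.0177,-0.017,0]]]' >/dev/null; done
python3 st.py
```

```text
9.43 [0.9673 0.405  0.5394] [[0.833, 0.072, 0.548], [0.074, -0.997, 0.018], [0.548, 0.026, -0.836]] [ 39.8  47.3  71.5  19.7 -87.   58.5] [0.3 0.7 0.5] tilt 33.3 az 1.9 gap 0.998 0.0
10.77 [0.4712 0.102  0.5191] [[0.829, 0.069, 0.554], [0.07, -0.997, 0.02], [0.554, 0.022, -0.832]] [ 57.  -23.9 -24.8  28.8 -70.6  32. ] [-1.5  0.5  1. ] tilt 33.7 az 2.0 gap 0.995 0.0
```

```bash
python3 -m inch '[[[128,-0.0208,0,0.0312,0],[128,-0.0208,0,0.0312,0],[128,-0.0208,0,0.0312,0],[128,-0.0208,0,0.0312,0],[128,-0.0208,0,0.0312,0],[128,-0.0208,0,0.0312,0],[128,-0.0208,0,0.0312,0],[128,-0.0208,0,0.0312,0]]]' >/dev/null
python3 st.py
python3 - <<'E'
from workcell import *
import cv2,numpy as np
c=read_camera("wrist");cv2.imwrite("pics/w1.png",c["img"][:,:,::-1]);np.savez("w1.npz",**c)
E
```

```text
11.43 [0.4858 0.1022 0.2462] [[0.845, 0.073, 0.53], [0.07, -0.997, 0.026], [0.53, 0.015, -0.848]] [ 45.3 -16.2 -58.   44.  -31.   14.2] [0.5 1.  1.9] tilt 32.0 az 2.8 gap 0.508 0.0
```

View pics/w1.png

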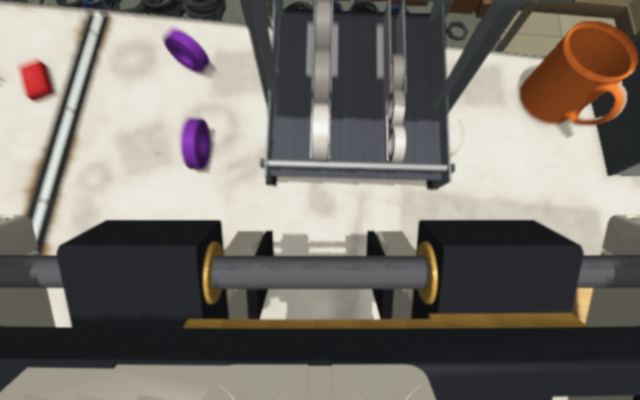

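Wrist view: bearing1 is at about (320,135) in the left lane, above the rail line at row ~163 (ends (264,163) and (451,168)). The purple rings are off to the left at (195,145) and (187,50). Measuring lateral position against the first estimate.

```bash
python3 - <<'E'
from h import *
import cv2
np.set_printoptions(precision=4,suppress=True)
W=dict(np.load("w1.npz"));S=dict(np.load("scene0.npz"));T=dict(np.load("top0.npz"))
g=cv2.cvtColor(W["img"],cv2.COLOR_RGB2GRAY)
for r in (110,125,140,150): print(r,g[r,300:340].tolist())
for c in (290,360,420): print(c,g[155:180,c].tolist())
for p in ((264,162),(451,167)): print("rail",plane(W,p,.065))
for k,a,b,w in (("railL",(271.4,215.3),(282.5,232),(264,162)),("railR",(340,242),(338,211.3),(451,167))):
    print(k,tri((S,a),(T,b),(W,w)),tri((S,a),(W,w)))
for r in (110,125,140,150): print(r,[plane(W,(u,r),z)[:2] for u in (320,) for z in (.08,.1)])
print("cam",-W["R"].T@W["t"])
E
```

```text
110 [53, 52, 51, 51, 51, 51, 52, 51, 52, 55, 75, 108, 138, 171, 197, 210, 212, 213, 213, 214, 213, 214, 214, 213, 213, 213, 211, 201, 176, 144, 108, 72, 54, 50, 51, 51, 49, 51, 51, 49]
125 [90, 88, 87, 88, 87, 89, 89, 91, 90, 104, 142, 183, 206, 229, 242, 246, 246, 246, 246, 246, 246, 246, 246, 246, 246, 245, 244, 234, 210, 179, 136, 100, 88, 87, 88, 87, 87, 87, 87, 85]
140 [90, 90, 90, 89, 89, 90, 92, 92, 96, 119, 157, 176, 182, 196, 209, 213, 212, 211, 211, 211, 211, 211, 211, 211, 211, 210, 205, 192, 182, 165, 126, 95, 89, 88, 89, 89, 89, 88, 88, 86]
150 [91, 90, 89, 90, 90, 91, 92, 92, 97, 124, 160, 168, 161, 166, 175, 178, 178, 178, 179, 179, 179, 179, 179, 180, 180, 179, 169, 151, 141, 135, 112, 93, 88, 88, 88, 88, 89, 88, 87, 87]
290 [91, 92, 91, 94, 103, 130, 169, 198, 209, 197, 165, 121, 87, 72, 76, 84, 89, 92, 91, 91, 95, 111, 131, 147, 156]
360 [88, 88, 88, 88, 89, 90, 103, 131, 166, 192, 200, 186, 152, 107, 77, 72, 81, 87, 89, 89, 88, 90, 97, 114, 133]
420 [90, 91, 90, 90, 90, 91, 91, 93, 108, 137, 170, 189, 190, 170, 136, 97, 72, 68, 77, 86, 90, 91, 91, 96, 109]
rail [0.6026 0.1694 0.065 ]
rail [ 0.6132 -0.0335  0.065 ]
railL (array([0.6053, 0.1665, 0.0586]), [np.float64(0.0017258521648710803), np.float64(0.0033665266047707416), np.float64(0.004122641124017239)]) (array([0.6093, 0.1714, 0.0511]), [np.float64(0.0011197053976475491), np.float64(0.001119705397647495)])
railR (array([ 0.6152, -0.0345,  0.0629]), [np.float64(0.0013706860135596298), np.float64(0.0023067634498472813), np.float64(0.0009884694028824944)]) (array([ 0.614 , -0.0343,  0.0626]), [np.float64(0.0002448493923190434), np.float64(0.0002448493923189545)])
110 [array([0.6623, 0.1134]), array([0.6502, 0.1128])]
125 [array([0.644, 0.112]), array([0.6329, 0.1115])]
140 [array([0.6262, 0.1107]), array([0.6162, 0.1103])]
150 [array([0.6147, 0.1098]), array([0.6054, 0.1095])]
cam [0.4585 0.104  0.4159]
```

```bash
python3 -m inch '[[[128,0.006,0,0.018,0],[128,0.006,0,0.018,0],[128,0.006,0,0.018,0],[128,0.006,0,0.018,0],[128,0.006,0,0.018,0],[128,0.006,0,0.018,0],[128,0.005,0,0.02,0],[128,0,0,0,0]]]' >/dev/null
python3 st.py
python3 - <<'E'
from workcell import *
import cv2,numpy as np
c=read_camera("wrist");cv2.imwrite("pics/w2.png",c["img"][:,:,::-1]);np.savez("w2.npz",**c)
E
```

```text
12.15 [0.592  0.106  0.1723] [[0.859, 0.074, 0.506], [0.078, -0.997, 0.014], [0.506, 0.027, -0.862]] [ 18.3   1.2 -58.1  80.9  -8.5  -2.2] [ 1.4 -1.9  0.5] tilt 30.4 az 1.6 gap 0.499 0.0
```

View pics/w2.png

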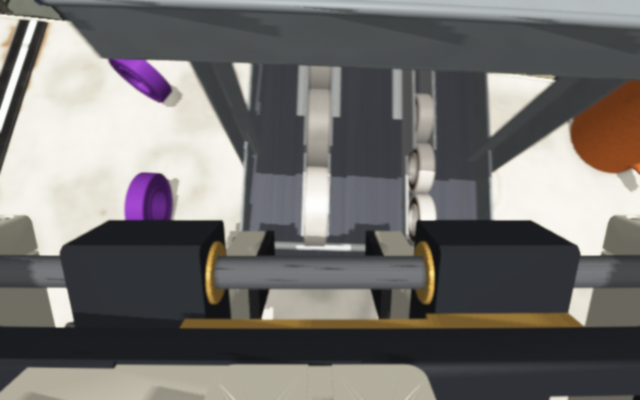

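The wrist view shows bearing1 at (316,205), centred between the fingers, with the tray edge at row ~65. But joint 3 is at its limit and the tilt is slipping, so I'll fit the arm geometry from the logged poses and check which tilt can reach the grasp.

```bash
cat > fk.py <<'E'
import numpy as np
from scipy.spatial.transform import Rotation as Ro
from scipy.optimize import least_squares
D=[([93.57,20.546,.682,0,-70.136,-16.507],[.15104,.65739,.22562],None),
([59.1,2.2,2.7,0,-90.6,34.3],[.4141,.3189,.4265],None),
([18.1,45.3,68.4,0,-113.2,75.3],[.8712,.0832,.4256],[[.998,.059,-.001],[.059,-.998,0],[-.001,0,-1]]),
([5.5,51.6,71.7,2.5,-103.3,88.6],[.9643,-.116,.3653],[[.991,.056,.123],[.06,-.998,-.031],[.121,.038,-.992]]),
([7,26.7,56.2,2.8,-112.5,87.6],[.7353,-.1203,.5972],[[.991,.056,.125],[.06,-.998,-.03],[.123,.038,-.992]]),
([32.7,13.9,29.9,9.7,-96.5,62.6],[.6766,.1341,.5731],[[.973,.05,.224],[.064,-.996,-.055],[.221,.068,-.973]]),
([38.5,46.1,71.7,16.6,-95.3,60],[.9267,.3642,.5262],[[.898,.058,.436],[.074,-.997,-.018],[.433,.048,-.9]]),
([57,-23.9,-24.8,28.8,-70.6,32],[.4712,.102,.5191],[[.829,.069,.554],[.07,-.997,.02],[.554,.022,-.832]]),
([45.3,-16.2,-58,44,-31,14.2],[.4858,.1022,.2462],[[.845,.073,.53],[.07,-.997,.026],[.53,.015,-.848]]),
([18.3,1.2,-58.1,80.9,-8.5,-2.2],[.592,.106,.1723],[[.859,.074,.506],[.078,-.997,.014],[.506,.027,-.862]])]
def fk(j,p):
    L1,ax,az,L2,Lt,lat,d1,s4,s6,o6=p[:10]
    e=lambda a,t:Ro.from_euler(a,t,degrees=True)
    A=e('z',j[0]);B=A*e('y',j[1]);C=A*e('y',j[1]-j[2]);W=C*e('x',s4*j[3]);T=W*e('y',-j[4])
    pos=A.apply([0,lat,0])+[0,0,d1]+B.apply([0,0,L1])+C.apply([L2,0,az])+T.apply([Lt,0,0])
    E=T*e('x',s6*j[5]+o6)
    M=E.as_matrix(); # cols: x=tool z
    return pos,np.stack([M[:,1],M[:,2],M[:,0]],1)
def res(p,s4,s6,D=D):
    q=list(p[:7])+[s4,s6,p[7]];r=[]
    for j,x,R in D:
        P,Q=fk(j,q);r+=list((P-x)*10)
        if R is not None:r+=list((Q-np.array(R)).ravel())
    return np.array(r)
def fit():
    best=None
    for s4 in(1,-1):
        for s6 in(1,-1):
            for o in(0,90,180,270):
                f=least_squares(res,[.4,0,0,.4,.3,-.187,.3,o],args=(s4,s6),x_scale=[.1]*7+[30])
                if best is None or f.cost<best[0]:best=(f.cost,list(f.x[:7])+[s4,s6,f.x[7]],f.fun)
    return best
E
python3 - <<'E'
from fk import *
np.set_printoptions(precision=4,suppress=True)
b=fit();print(b[0],np.array(b[1]),abs(b[2]).max());np.save("p.npy",b[1])
p=b[1];lo=np.array([-176,-82,-58.28,-173.87,-174.79,-173.66]);hi=np.array([176,121.7,71.71,95.5,-.11,173.66])
def ik(x,R,seed):
    f=least_squares(lambda j:np.r_[(fk(j,p)[0]-x)*10,(fk(j,p)[1]-R).ravel()],np.clip(seed,lo+.2,hi-.2),bounds=(lo,hi));return f
def rot(tilt,az=3.3):
    t,a=np.radians([tilt,az]);z=np.array([np.sin(t)*np.cos(a),np.sin(t)*np.sin(a),-np.cos(t)]);y=np.array([np.sin(a),-np.cos(a),0]);return np.stack([np.cross(y,z),y,z],1)
for tilt in(20,25,30,34,38,42,45):
    R=rot(tilt)
    for g in ([.632,.111,.089],[.632,.111,.13],[.53,.105,.14]):
        x=np.array(g)+.019*R[:,2]
        fs=[ik(x,R,s) for s in ([18,1,-57,80,-9,-2],[10,20,-30,10,-30,60],[20,20,-40,-60,-20,100],[10,20,-20,-170,-20,-90])]
        f=min(fs,key=lambda f:f.cost);print(tilt,g,round(f.cost,6),f.x.round(1))
E
```

```text
2.4103044912001264 [  0.644    2.7483   0.0853   0.4402   0.4888  -0.1503   0.2296  -1.
  -1.     180.0095] 1.441585970869939
20 [0.632, 0.111, 0.089] 0.0 [ 30.3  13.5 -44.   32.1 -17.   33.5]
20 [0.632, 0.111, 0.13] 0.0 [ 30.3  10.5 -41.   24.1 -22.3  41.9]
20 [0.53, 0.105, 0.14] 0.0 [ 37.7   1.  -50.6  28.1 -24.2  31.3]
25 [0.632, 0.111, 0.089] 0.0 [ 32.7  11.9 -49.4  61.5 -13.6   2.2]
25 [0.632, 0.111, 0.13] 0.0 [ 32.7   8.5 -46.3  43.2 -17.6  21.2]
25 [0.53, 0.105, 0.14] 0.0 [ 41.6  -1.4 -55.7  45.2 -21.6  11.3]
30 [0.632, 0.111, 0.089] 6e-06 [ 35.3  10.9 -54.6  95.5 -15.4 -34.2]
30 [0.632, 0.111, 0.13] 0.0 [ 35.3   7.1 -51.6  71.7 -16.2  -9.5]
30 [0.53, 0.105, 0.14] 0.001565 [ 44.5  -2.5 -58.3  56.2 -22.1  -1.9]
34 [0.632, 0.111, 0.089] 0.003565 [ 37.9  10.9 -55.4  95.5 -18.7 -36.7]
34 [0.632, 0.111, 0.13] 0.0 [ 37.7   6.3 -56.   94.2 -18.5 -34. ]
34 [0.53, 0.105, 0.14] 0.010533 [ 45.6  -2.5 -58.3  57.5 -23.3  -4.2]
38 [0.632, 0.111, 0.089] 0.013284 [ 40.9  11.  -56.4  95.5 -22.4 -39.8]
38 [0.632, 0.111, 0.13] 0.002684 [ 40.7   6.3 -57.2  95.5 -22.2 -38.1]
38 [0.53, 0.105, 0.14] 0.027374 [ 46.8  -2.5 -58.3  58.8 -24.7  -6.5]
42 [0.632, 0.111, 0.089] 0.028373 [ 44.4  11.4 -57.6  95.5 -26.7 -43.7]
42 [0.632, 0.111, 0.13] 0.011059 [ 43.8   6.5 -58.3  95.5 -26.1 -41.4]
42 [0.53, 0.105, 0.14] 0.051954 [ 48.3  -2.4 -58.3  59.8 -26.3  -8.9]
45 [0.632, 0.111, 0.089] 0.042766 [ 46.3  11.8 -58.3  95.5 -29.2 -46.1]
45 [0.632, 0.111, 0.13] 0.0217 [ 44.3   6.7 -58.3  95.5 -26.9 -42. ]
45 [0.53, 0.105, 0.14] 0.075357 [ 49.5  -2.3 -58.3  60.5 -27.7 -10.8]
```

```bash
python3 - <<'E'
from fk import *
np.set_printoptions(precision=3,suppress=True)
p0=[.4,0,0,.4,.3,-.19,.3]
for s4 in (1,-1):
  for s6 in (1,-1):
    for o in (0,90,180,270):
      q=p0+[s4,s6,o]
      print(s4,s6,o,np.array([abs(fk(j,q)[1]-np.array(R)).max() for j,x,R in D if R]), np.array([abs(fk(j,q)[1][:,2]-np.array(R)[:,2]).max() for j,x,R in D if R]))
E
```

```text
1 1 0 [0.483 0.085 0.131 0.835 0.9   1.341 0.934 0.461] [0.001 0.085 0.09  0.283 0.445 0.761 0.509 0.277]
1 1 90 [0.9   1.05  1.042 0.526 0.481 0.761 0.546 0.923] [0.001 0.085 0.09  0.283 0.445 0.761 0.509 0.277]
1 1 180 [1.839 1.988 1.98  1.458 1.278 1.109 1.071 1.842] [0.001 0.085 0.09  0.283 0.445 0.761 0.509 0.277]
1 1 270 [1.54  1.127 1.179 1.858 1.856 1.782 1.843 1.447] [0.001 0.085 0.09  0.283 0.445 0.761 0.509 0.277]
1 -1 0 [1.996 1.993 1.991 1.963 1.882 1.853 1.344 0.403] [0.001 0.085 0.09  0.283 0.445 0.761 0.509 0.277]
1 -1 90 [1.057 1.079 1.096 1.113 1.183 0.962 0.509 0.955] [0.001 0.085 0.09  0.283 0.445 0.761 0.509 0.277]
1 -1 180 [0.001 0.085 0.09  0.288 0.446 0.816 1.003 1.874] [0.001 0.085 0.09  0.283 0.445 0.761 0.509 0.277]
1 -1 270 [1.057 1.055 1.053 1.04  1.025 1.044 1.771 1.38 ] [0.001 0.085 0.09  0.283 0.445 0.761 0.509 0.277]
-1 1 0 [0.483 0.049 0.084 0.788 0.826 1.495 1.907 1.985] [0.001 0.001 0.001 0.002 0.001 0.001 0.001 0.   ]
-1 1 90 [0.9   1.054 1.049 0.585 0.509 0.428 0.84  1.151] [0.001 0.001 0.001 0.002 0.001 0.001 0.001 0.   ]
-1 1 180 [1.839 1.992 1.987 1.517 1.432 0.937 0.483 0.076] [0.001 0.001 0.001 0.002 0.001 0.001 0.001 0.   ]
-1 1 270 [1.54  1.107 1.142 1.848 1.897 1.864 1.41  1.066] [0.001 0.001 0.001 0.002 0.001 0.001 0.001 0.   ]
-1 -1 0 [1.996 1.996 1.996 1.992 1.994 1.994 1.994 1.994] [0.001 0.001 0.001 0.002 0.001 0.001 0.001 0.   ]
-1 -1 90 [1.057 1.059 1.059 1.061 1.07  1.065 1.067 1.075] [0.001 0.001 0.001 0.002 0.001 0.001 0.001 0.   ]
-1 -1 180 [0.001 0.001 0.001 0.002 0.001 0.002 0.001 0.001] [0.001 0.001 0.001 0.002 0.001 0.001 0.001 0.   ]
-1 -1 270 [1.057 1.058 1.058 1.06  1.071 1.067 1.067 1.075] [0.001 0.001 0.001 0.002 0.001 0.001 0.001 0.   ]
```

```bash
python3 - <<'E'
s=open('fk.py').read()
s=s.replace("T.apply([Lt,0,0])","T.apply([Lt,0,p[12]])+W.apply([0,p[10],p[11]])")
s=s[:s.index("def res")]+'''
def fit():
    def q(v): return list(v[:7])+[-1,-1,180]+list(v[7:])
    f=least_squares(lambda v:np.concatenate([fk(j,q(v))[0]-x for j,x,R in D]),[.4,0,0,.4,.3,-.19,.3,0,0,0]);return q(f.x),f.fun
LO=np.array([-176,-82,-58.28,-173.87,-174.79,-173.66]);HI=np.array([176,121.7,71.71,95.5,-.11,173.66])
def ik(x,R,p,seeds):
    fs=[least_squares(lambda j:np.r_[(fk(j,p)[0]-x)*10,(fk(j,p)[1]-R).ravel()],np.clip(s,LO+.2,HI-.2),bounds=(LO,HI)) for s in seeds]
    return min(fs,key=lambda f:f.cost)
def rot(tilt,az=3.3):
    t,a=np.radians([tilt,az]);z=np.array([np.sin(t)*np.cos(a),np.sin(t)*np.sin(a),-np.cos(t)]);y=np.array([np.sin(a),-np.cos(a),0]);return np.stack([np.cross(y,z),y,z],1)
'''
open('fk.py','w').write(s)
E
cat > t.py <<'E'
from fk import *
np.set_printoptions(precision=4,suppress=True)
p,r=fit();print(np.array(p),abs(r).max());np.save("p.npy",p)
S=([18,1,-57,80,-9,-2],[10,20,-30,10,-30,60],[20,20,-40,-60,-20,100],[10,20,-20,-170,-20,-90])
for tilt in(20,25,30,35,40,45):
    R=rot(tilt)
    for g in ([.632,.111,.089],[.632,.111,.125],[.53,.105,.14]):
        f=ik(np.array(g)+.019*R[:,2],R,p,S);print(tilt,g,round(f.cost,6),f.x.round(1))
E
python3 t.py
```

```text
[  0.6009  -2.0984  -0.0007   0.4641   0.3773   0.0007   0.1994  -1.
  -1.     180.      -0.1926  -0.0003  -0.0003] 0.0009755389611862397
20 [0.632, 0.111, 0.089] 0.0 [ 28.2  16.5 -44.9  39.  -13.2  28.2]
20 [0.632, 0.111, 0.125] 0.0 [ 30.9  14.  -39.1  26.2 -21.   39.2]
20 [0.53, 0.105, 0.14] 0.0 [ 36.5   3.6 -51.3  31.4 -21.1  28.7]
25 [0.632, 0.111, 0.089] 0.001985 [ 10.   15.  -53.   95.5  -3.1 -11.7]
25 [0.632, 0.111, 0.125] 0.0 [ 15.8  11.6 -53.   80.1  -5.3  -1.5]
25 [0.53, 0.105, 0.14] 0.000811 [ 31.2   2.2 -58.3  51.7 -13.5  13.2]
30 [0.632, 0.111, 0.089] 0.015511 [  -7.2   16.   -39.8 -173.9   -0.1  -87.2]
30 [0.632, 0.111, 0.125] 0.005603 [ 10.6  11.3 -53.4  95.5  -4.  -12.1]
30 [0.53, 0.105, 0.14] 0.012201 [ 30.6   2.  -58.3  52.1 -12.8  13.5]
35 [0.632, 0.111, 0.089] 0.010789 [  -7.2   15.8  -40.  -172.9   -1.2  -88.5]
35 [0.632, 0.111, 0.125] 0.014051 [  -7.1   12.1  -40.3 -173.9   -0.1  -87.7]
35 [0.53, 0.105, 0.14] 0.019367 [  -9.1    1.8  -50.5 -173.9   -0.1  -86.2]
40 [0.632, 0.111, 0.089] 0.006584 [  -6.1   15.8  -35.7 -148.4   -4.6 -114.5]
40 [0.632, 0.111, 0.125] 0.011681 [  -6.8   12.1  -38.4 -161.9   -2.4 -100.5]
40 [0.53, 0.105, 0.14] 0.016761 [  -7.4    1.7  -46.2 -154.9   -0.7 -107. ]
45 [0.632, 0.111, 0.089] 0.000641 [  -3.2   15.5  -31.6 -129.3   -5.  -136.1]
45 [0.632, 0.111, 0.125] 0.004579 [  -4.3   12.   -33.4 -137.    -4.1 -127.8]
45 [0.53, 0.105, 0.14] 0.006434 [  -1.3    1.6  -40.3 -126.1   -0.8 -140.8]
```

The model fits to 1 mm (tool offset -0.193 m after the roll). Now I'll search properly for feasible tilts.

```bash
cat > t2.py <<'E'
from fk import *
p=np.load("p.npy");rng=np.random.default_rng(0)
S0=[[18,5,-50,60,-10,10],[28,16,-44,39,-13,28],[0,16,-30,-130,-8,-136],[-3,15,-31,-90,-20,-160]]
def best(g,t,az,n=6):
    R=rot(t,az);x=np.array(g)+.019*R[:,2]
    return ik(x,R,p,S0+[rng.uniform(LO+[150,70,0,0,90,0],HI-[140,80,40,0,0,0]) for _ in range(n)])
for g in ([.632,.111,.089],[.620,.110,.094],[.632,.111,.125],[.5,.105,.13]):
    for az in (3.3,0):
        print(g,az,[(t,round(best(g,t,az).cost*1e4,1)) for t in (20,22,24,26,28,42,45,48)])
E
time python3 t2.py
```

```text
[0.632, 0.111, 0.089] 3.3 [(20, np.float64(0.0)), (22, np.float64(0.0)), (24, np.float64(7.9)), (26, np.float64(37.2)), (28, np.float64(87.9)), (42, np.float64(38.0)), (45, np.float64(6.4)), (48, np.float64(0.0))]
[0.632, 0.111, 0.089] 0 [(20, np.float64(0.0)), (22, np.float64(0.0)), (24, np.float64(5.3)), (26, np.float64(30.7)), (28, np.float64(76.8)), (42, np.float64(10.4)), (45, np.float64(0.0)), (48, np.float64(0.0))]
[0.62, 0.11, 0.094] 3.3 [(20, np.float64(0.0)), (22, np.float64(0.0)), (24, np.float64(6.3)), (26, np.float64(33.7)), (28, np.float64(82.4)), (42, np.float64(42.4)), (45, np.float64(8.2)), (48, np.float64(0.0))]
[0.62, 0.11, 0.094] 0 [(20, np.float64(0.0)), (22, np.float64(0.0)), (24, np.float64(4.0)), (26, np.float64(27.5)), (28, np.float64(71.6)), (42, np.float64(12.8)), (45, np.float64(0.1)), (48, np.float64(0.0))]
[0.632, 0.111, 0.125] 3.3 [(20, np.float64(0.0)), (22, np.float64(0.0)), (24, np.float64(0.0)), (26, np.float64(0.8)), (28, np.float64(17.7)), (42, np.float64(93.1)), (45, np.float64(45.8)), (48, np.float64(8.9))]
[0.632, 0.111, 0.125] 0 [(20, np.float64(0.0)), (22, np.float64(0.0)), (24, np.float64(0.0)), (26, np.float64(0.1)), (28, np.float64(13.0)), (42, np.float64(39.3)), (45, np.float64(14.1)), (48, np.float64(0.1))]
[0.5, 0.105, 0.13] 3.3 [(20, np.float64(0.0)), (22, np.float64(3.7)), (24, np.float64(26.8)), (26, np.float64(71.2)), (28, np.float64(136.6)), (42, np.float64(105.5)), (45, np.float64(41.4)), (48, np.float64(4.5))]
[0.5, 0.105, 0.13] 0 [(20, np.float64(0.0)), (22, np.float64(4.5)), (24, np.float64(29.3)), (26, np.float64(75.7)), (28, np.float64(143.5)), (42, np.float64(55.8)), (45, np.float64(16.9)), (48, np.float64(0.0))]
real	0m13.813s
user	0m14.377s
sys	0m0.032s
```

Feasible at the bearing: tilt up to about 23°. Body clearance to the tray at 23° still works out at about 20 mm. The camera sits 67 mm out on the tray side, so I'll do a half turn in free space to put it on the robot side, after letting the tilt settle lower.

```bash
python3 -m inch '[[[128,-0.0105,0,0,0],[128,-0.0105,0,0,0],[128,-0.0105,0,0,0],[128,-0.0105,0,0,0],[128,-0.0105,0,0,0],[128,-0.0105,0,0,0],[128,-0.0105,0,0,0],[128,-0.01,0,0,0]]]' >/dev/null
python3 st.py
python3 t2.py >/dev/null; python3 - <<'E'
from t2 import *
E
python3 - <<'E' 
from fk import *
p=np.load("p.npy")
for g in ([.626,.1105,.092],[.626,.1105,.13],[.56,.107,.13],[.5,.104,.13],[.5,.104,.16],[.5,.104,.19]):
    print(g,[(t,round(1e4*ik(np.array(g)+.019*rot(t)[:,2],rot(t),p,[[18,5,-50,60,-10,10],[28,16,-44,39,-13,28]]).cost,2)) for t in (22,22.5,23,24,25,27)])
E
```

```text
12.87 [0.5345 0.1044 0.1676] [[0.888, 0.073, 0.454], [0.074, -0.997, 0.015], [0.454, 0.02, -0.891]] [ 33.8  -3.  -58.2  51.4 -17.9  13.5] [0.1 0.9 0.1] tilt 27.0 az 1.9 gap 0.495 0.0
[0.632, 0.111, 0.089] 3.3 [(20, np.float64(0.0)), (22, np.float64(0.0)), (24, np.float64(7.9)), (26, np.float64(37.2)), (28, np.float64(87.9)), (42, np.float64(38.0)), (45, np.float64(6.4)), (48, np.float64(0.0))]
[0.632, 0.111, 0.089] 0 [(20, np.float64(0.0)), (22, np.float64(0.0)), (24, np.float64(5.3)), (26, np.float64(30.7)), (28, np.float64(76.8)), (42, np.float64(10.4)), (45, np.float64(0.0)), (48, np.float64(0.0))]
[0.62, 0.11, 0.094] 3.3 [(20, np.float64(0.0)), (22, np.float64(0.0)), (24, np.float64(6.3)), (26, np.float64(33.7)), (28, np.float64(82.4)), (42, np.float64(42.4)), (45, np.float64(8.2)), (48, np.float64(0.0))]
[0.62, 0.11, 0.094] 0 [(20, np.float64(0.0)), (22, np.float64(0.0)), (24, np.float64(4.0)), (26, np.float64(27.5)), (28, np.float64(71.6)), (42, np.float64(12.8)), (45, np.float64(0.1)), (48, np.float64(0.0))]
[0.632, 0.111, 0.125] 3.3 [(20, np.float64(0.0)), (22, np.float64(0.0
[... 1076 characters left out ...]
np.float64(0.0)), (27, np.float64(3.97))]
[0.56, 0.107, 0.13] [(22, np.float64(0.0)), (22.5, np.float64(0.0)), (23, np.float64(0.0)), (24, np.float64(0.09)), (25, np.float64(3.82)), (27, np.float64(27.58))]
[0.5, 0.104, 0.13] [(22, np.float64(3.69)), (22.5, np.float64(7.5)), (23, np.float64(12.63)), (24, np.float64(26.88)), (25, np.float64(46.43)), (27, np.float64(101.36))]
[0.5, 0.104, 0.16] [(22, np.float64(0.0)), (22.5, np.float64(0.0)), (23, np.float64(0.0)), (24, np.float64(0.68)), (25, np.float64(6.04)), (27, np.float64(32.7))]
[0.5, 0.104, 0.19] [(22, np.float64(0.0)), (22.5, np.float64(0.0)), (23, np.float64(0.0)), (24, np.float64(0.0)), (25, np.float64(0.0)), (27, np.float64(1.35))]
```

```bash
python3 -m inch '[[[128,-0.006,0,0.0055,0],[128,-0.006,0,0.0055,0],[128,-0.006,0,0.0055,0],[128,-0.006,0,0.0055,0],[128,-0.006,0,0.0055,0],[128,-0.006,0,0.0055,0],[128,-0.006,0,0.0055,0],[128,-0.006,0,0.0055,0]]]' >/dev/null
python3 st.py
```

```text
13.53 [0.5278 0.1039 0.1353] [[0.912, 0.075, 0.403], [0.076, -0.997, 0.015], [0.403, 0.017, -0.915]] [ 33.8   0.1 -58.2  48.4 -16.5  15.8] [-1.4  1.   0.2] tilt 23.8 az 2.1 gap 0.503 0.0
```

```bash
python3 -m inch '[[[128,-0.006,0,0.0055,0],[128,-0.006,0,0.0055,0],[128,-0.006,0,0.0055,0],[128,0,0,0,0.1208],[128,0,0,0,0.1208],[128,0,0,0,0.1208],[128,0,0,0,0.1208],[128,0,0,0,0.1208]]]' >/dev/null; python3 st.py
for i in 1 2; do python3 -m inch '[[[128,0,0,0,0.1208],[128,0,0,0,0.1208],[128,0,0,0,0.1208],[128,0,0,0,0.1208],[128,0,0,0,0.1208],[128,0,0,0,0.1208],[128,0,0,0,0.1208],[128,0,0,0,0.1208]]]' >/dev/null; done
python3 -m inch '[[[128,0,0,0,0.1208],[128,0,0,0,0.1208],[128,0,0,0,0.1208],[128,0,0,0,0.1208],[128,0,0,0,0.1208],[128,0,0,0,0],[128,0,0,0,0],[128,0,0,0,0]]]' >/dev/null; python3 st.py
python3 - <<'E'
from workcell import *
import cv2,numpy as np
c=read_camera("wrist");cv2.imwrite("pics/w3.png",c["img"][:,:,::-1]);np.savez("w3.npz",**c)
E
```

```text
14.2 [0.5242 0.1039 0.1246] [[0.798, -0.464, 0.385], [-0.508, -0.861, 0.016], [0.324, -0.209, -0.923]] [ 34.    1.1 -58.2  46.9 -16.1 -18.2] [ 0.   0.1 -0.4] tilt 22.7 az 2.4 gap 0.499 0.0
16.2 [0.5243 0.1039 0.1247] [[-0.919, -0.081, 0.386], [-0.081, 0.997, 0.016], [-0.386, -0.016, -0.923]] [  34.     1.   -58.2   46.9  -16.1 -162.9] [-0.1 -0.2 -0.9] tilt 22.7 az 2.4 gap 0.497 0.0
```

View pics/w3.png

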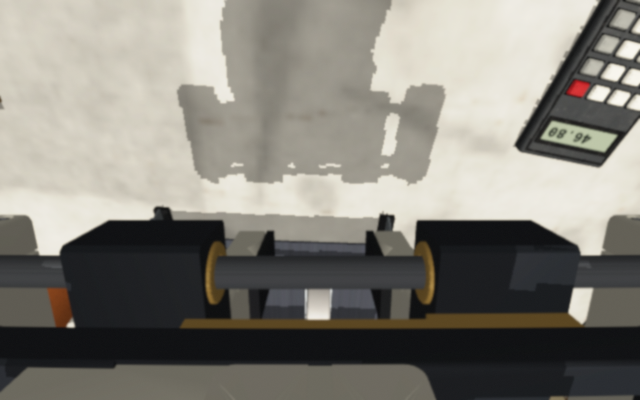

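Bearing1 is visible between the fingers at about (318,300) with the rail in front. Computing the lateral offset for the grasp.

```bash
python3 - <<'E'
from h import *
np.set_printoptions(precision=4,suppress=True)
for n,rows,a,b in (("w1",(115,130),300,340),("w2",(180,200,220),290,345),("w3",(293,300,308),295,340)):
    W=dict(np.load(n+".npz"));g=cv2.cvtColor(W["img"],cv2.COLOR_RGB2GRAY).astype(float)
    for r in rows:
        l=g[r,a:b];m=np.where(l>(l.max()+np.median(np.sort(l)[:8]))/2)[0]+a
        u=(m[0]+m[-1])/2;o,d=ray(W,(u,r));s=(.636-o[0])/d[0];X=o+s*d
        print(n,r,m[0],m[-1],"at x=.636:",X,"z=.08:",plane(W,(u,r),.08))
W=dict(np.load("w3.npz"));T=np.array([.5243,.1039,.1247]);R=np.array([[-0.919,-0.081,0.386],[-0.081,0.997,0.016],[-0.386,-0.016,-0.923]])
P=np.array([.6334,.111,.0745]);print("cam in tool",R.T@(-W["R"].T@W["t"]-T),"target in tool",R.T@(P-T))
print(proj(W,[T,T-.019*R[:,2],[.6355,.111,.08]]))
E
```

```text
w1 115 311 329 at x=.636: [0.636  0.112  0.1142] z=.08: [0.6561 0.1129 0.08  ]
w1 130 311 329 at x=.636: [0.636  0.1115 0.0838] z=.08: [0.638  0.1116 0.08  ]
w2 180 303 329 at x=.636: [0.636  0.1119 0.1428] z=.08: [0.657  0.1124 0.08  ]
w2 200 302 328 at x=.636: [0.636  0.1118 0.0969] z=.08: [0.6406 0.1119 0.08  ]
w2 220 302 327 at x=.636: [0.636  0.1112 0.0266] z=.08: [0.6247 0.111  0.08  ]
w3 293 305 331 at x=.636: [0.636  0.1121 0.0647] z=.08: [0.6159 0.1108 0.08  ]
w3 300 305 331 at x=.636: [0.636  0.1123 0.0715] z=.08: [0.6245 0.1115 0.08  ]
w3 308 305 330 at x=.636: [0.636 0.112 0.079] z=.08: [0.6346 0.1119 0.08  ]
cam in tool [ 0.0683  0.0012 -0.1582] target in tool [-0.0815 -0.001   0.0886]
[[316.9316 250.3116]
 [316.625  267.8643]
 [316.2371 308.5822]]
```

```bash
python3 -m inch '[[[128,-0.0102,0,0.0036,0.026],[128,-0.0102,0,0.0036,0],[128,-0.0102,0,0.0036,0],[128,-0.0102,0,0.0036,0],[128,-0.0102,0,0.0036,0],[128,-0.0102,0.0003,0.0036,0],[128,-0.0102,0.0003,0.0036,0],[128,0,0,0,0]]]' >/dev/null; python3 st.py
python3 - <<'E'
from workcell import *
import numpy as np
s=sense();R=np.array(s["ee_rot"]);print("to go in tool",R.T@(np.array([.6334,.1105,.0745])-s["position"]))
E
```

```text
16.92 [0.6021 0.1097 0.1293] [[-0.921, -0.055, 0.386], [-0.052, 0.999, 0.017], [-0.387, -0.004, -0.922]] [  31.6    8.   -47.7   38.1  -17.7 -153.3] [ 1.  -0.4  0.3] tilt 22.8 az 2.5 gap 0.494 0.0
to go in tool [-0.00768423 -0.000661    0.06269357]
```

```bash
python3 -m inch '[[[128,-0.0077,-0.0007,0.005,0],[128,0,0,0.01,0],[128,0,0,0.01,0],[128,0,0,0.01,0],[128,0,0,0.01,0],[128,0,0,0.01,0],[128,0,0,0.0077,0],[128,0,0,0,0]]]' >/dev/null; python3 st.py
python3 - <<'E'
from workcell import *
import numpy as np,cv2
s=sense();R=np.array(s["ee_rot"]);print("to go in tool",R.T@(np.array([.6334,.1105,.0745])-s["position"]))
c=read_camera("wrist");cv2.imwrite("pics/w4.png",c["img"][150:350,200:440,::-1].repeat(3,0).repeat(3,1))
E
```

```text
17.58 [0.6329 0.1078 0.0796] [[-0.925, -0.052, 0.376], [-0.049, 0.999, 0.016], [-0.376, -0.004, -0.927]] [  20.    14.1  -52.1   68.    -7.1 -173.6] [ 0.6 -0.7  1. ] tilt 22.1 az 2.4 gap 0.499 0.0
to go in tool [0.00136053 0.00265041 0.00497123]
```

View pics/w4.png

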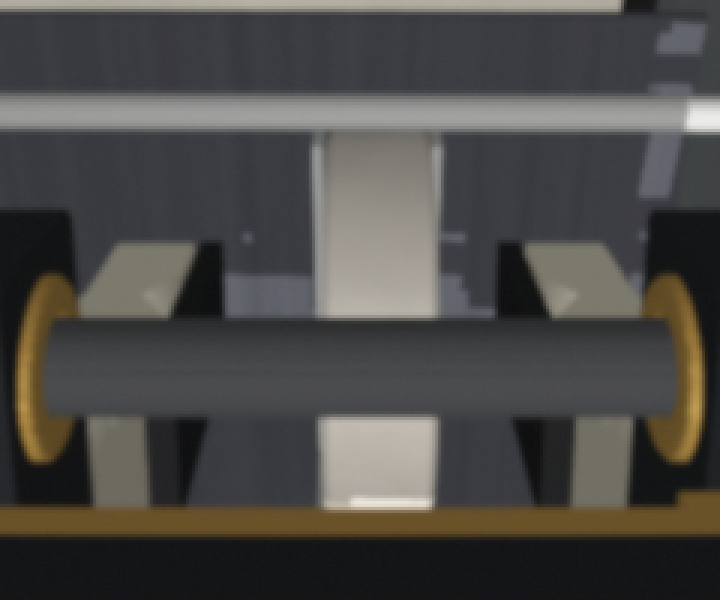

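The crop shows the bearing between the pads, with its mid at column 380 against pad mid 361. That is 2.7 mm off, matching the 2.65 mm to go. Joint 6 ran into its limit, so I'll shift laterally with a small rise.

```bash
python3 -m inch '[[[128,0,0.0014,-0.002,0],[128,0,0.0014,-0.002,0],[128,0,0,0,0],[128,0,0,0,0],[128,0,0,0,0],[128,0,0,0,0],[128,0,0,0,0],[128,0,0,0,0]]]' >/dev/null; python3 st.py
python3 - <<'E'
from workcell import *
import numpy as np,cv2
s=sense();R=np.array(s["ee_rot"]);print("to go in tool",R.T@(np.array([.6334,.1105,.0745])-s["position"]))
c=read_camera("wrist");g=cv2.cvtColor(c["img"],cv2.COLOR_RGB2GRAY)
for r in (235,245,250): print(r,g[r,255:385].tolist())
E
```

```text
18.3 [0.6307 0.1116 0.0844] [[-0.925, -0.054, 0.377], [-0.052, 0.999, 0.016], [-0.377, -0.004, -0.926]] [  22.7   13.7  -51.4   61.7   -8.5 -169.6] [-0.1 -0.5 -0.5] tilt 22.2 az 2.5 gap 0.497 0.0
to go in tool [ 0.00127832 -0.00115788  0.01013968]
235 [121, 121, 121, 120, 121, 121, 120, 117, 104, 80, 48, 27, 19, 17, 17, 17, 17, 20, 34, 57, 70, 74, 73, 72, 72, 73, 74, 75, 75, 75, 75, 76, 76, 76, 76, 75, 74, 75, 76, 77, 75, 79, 96, 125, 143, 152, 159, 163, 163, 162, 163, 163, 162, 162, 163, 162, 162, 161, 161, 161, 161, 161, 161, 161, 161, 161, 161, 162, 163, 162, 163, 163, 162, 162, 163, 162, 162, 161, 158, 149, 149, 170, 178, 142, 101, 90, 83, 78, 78, 78, 77, 78, 77, 76, 74, 74, 74, 73, 65, 62, 61, 61, 61, 62, 61, 60, 62, 61, 60, 56, 45, 29, 20, 17, 18, 19, 18, 17, 24, 51, 86, 108, 117, 121, 121, 121, 121, 121, 121, 121]
245 [124, 122, 119, 114, 102, 76, 43, 24, 19, 18, 18, 18, 17, 18, 17, 15, 15, 17, 27, 54, 81, 95, 97, 95, 94, 95, 96, 96, 97, 98, 98, 98, 100, 100, 101, 101, 100, 97, 100, 99, 98, 98, 101, 115, 142, 161, 171, 175, 175, 175, 176, 175, 175, 175, 176, 175, 176, 175, 175
[... 219 characters left out ...]
 65, 65, 65, 62, 54, 38, 22, 16, 16, 16, 15, 17, 17, 18, 18, 17, 18, 21, 40, 74, 104, 119, 124, 127, 130]
250 [129, 123, 105, 73, 41, 24, 18, 17, 18, 19, 18, 17, 17, 17, 16, 16, 16, 16, 25, 52, 81, 95, 97, 96, 94, 94, 96, 96, 98, 98, 97, 97, 98, 99, 100, 100, 100, 98, 99, 99, 99, 98, 104, 122, 146, 165, 177, 181, 182, 183, 182, 182, 183, 184, 183, 184, 183, 183, 182, 184, 183, 184, 183, 182, 181, 181, 181, 180, 180, 180, 182, 181, 182, 182, 182, 182, 183, 181, 176, 163, 158, 156, 137, 112, 101, 100, 101, 102, 102, 102, 101, 99, 100, 98, 97, 97, 97, 100, 100, 101, 101, 101, 101, 100, 101, 100, 100, 100, 96, 85, 55, 28, 18, 15, 17, 15, 16, 18, 17, 19, 18, 17, 17, 18, 21, 38, 75, 112, 130, 136]
```

```bash
python3 -m inch '[[[128,0,-0.0006,0.0015,0],[128,0,-0.0006,0.0015,0],[128,0,0,0,0],[128,0,0,0,0],[128,0,0,0,0],[128,0,0,0,0],[128,0,0,0,0],[128,0,0,0,0]]]' >/dev/null; python3 st.py
```

```text
19.02 [0.632  0.1107 0.0817] [[-0.925, -0.055, 0.377], [-0.052, 0.998, 0.017], [-0.378, -0.004, -0.926]] [  20.9   13.9  -51.9   66.3   -7.5 -172.6] [-0.6 -0.2  0.1] tilt 22.2 az 2.5 gap 0.5 0.0
```

```bash
python3 -m inch '[[[150,0,0,0,0],[170,0,0,0,0],[180,0,0,0,0],[190,0,0,0,0],[200,0,0,0,0],[210,0,0,0,0],[230,0,0,0,0],[255,0,0,0,0]]]'; python3 st.py
```

```text
time_s: 19.68
position: [0.6319, 0.1106, 0.0816]
ee_rot: [[-0.925, -0.055, 0.377], [-0.052, 0.999, 0.017], [-0.377, -0.004, -0.926]]
force: [-0.6, 0.0, 0.1]
finger_gap: 0.18
finger_force: 30.0
19.68 [0.6319 0.1106 0.0816] [[-0.925, -0.055, 0.377], [-0.052, 0.999, 0.017], [-0.377, -0.004, -0.926]] [  20.9   13.9  -52.    66.3   -7.5 -172.6] [-0.6  0.   0.1] tilt 22.2 az 2.5 gap 0.18 30.0
```

```bash
python3 -m inch '[[[255,-0.0008,0,-0.0019,0],[255,-0.0016,0,-0.0039,0],[255,-0.0016,0,-0.0039,0],[255,-0.0016,0,-0.0039,0],[255,-0.0016,0,-0.0039,0],[255,-0.0016,0,-0.0039,0],[255,-0.0016,0,-0.0039,0],[255,-0.0016,0,-0.0039,0]]]'; python3 st.py
```

```text
time_s: 20.35
position: [0.6315, 0.1106, 0.1128]
ee_rot: [[-0.925, -0.054, 0.376], [-0.052, 0.999, 0.016], [-0.376, -0.005, -0.926]]
force: [0.8, -0.9, -1.9]
finger_gap: 0.178
finger_force: 30.0
20.35 [0.6315 0.1106 0.1128] [[-0.925, -0.054, 0.376], [-0.052, 0.999, 0.016], [-0.376, -0.005, -0.926]] [  29.8   12.   -44.7   37.1  -16.7 -150.9] [ 0.8 -0.9 -1.9] tilt 22.1 az 2.5 gap 0.178 30.0
```

```bash
python3 -m inch '[[[255,0.007,0,-0.0035,0],[255,0.014,0,-0.007,0],[255,0.014,0,-0.008,0],[255,0.014,0,-0.008,0],[255,0.014,0,-0.008,0],[255,0.014,0,-0.008,0],[255,0.014,0,-0.008,0],[255,0.014,0,-0.008,0]]]'; python3 st.py
python3 - <<'E'
from workcell import *
import numpy as np,cv2
for n in("scene",):
    c=read_camera(n);np.savez(n+"1.npz",**c);cv2.imwrite("pics/s1.png",c["img"][:,:,::-1])
E
```

```text
time_s: 21.02
position: [0.5112, 0.1035, 0.1271]
ee_rot: [[-0.925, -0.054, 0.376], [-0.052, 0.999, 0.016], [-0.377, -0.005, -0.926]]
force: [0.1, 0.9, -2.3]
finger_gap: 0.183
finger_force: 30.0
21.02 [0.5112 0.1035 0.1271] [[-0.925, -0.054, 0.376], [-0.052, 0.999, 0.016], [-0.377, -0.005, -0.926]] [  36.5   -0.2  -58.    42.6  -18.2 -162.5] [ 0.1  0.9 -2.3] tilt 22.1 az 2.4 gap 0.183 30.0
```

View pics/s1.png

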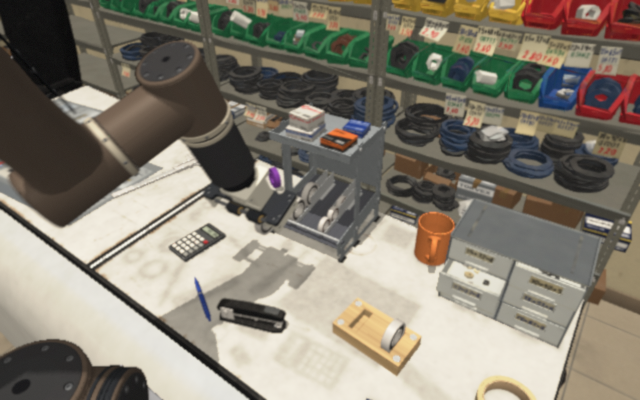

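The scene view shows the bearing drawn clear of the rack and bearings 2 and 3 still in the lane at about (300,205). The stand is untouched at (377,335). Now checking reach at the pocket.

```bash
python3 - <<'E'
from fk import *
p=np.load("p.npy")
def rt(t,az):  # flipped tool
    R=rot(t,az);return np.stack([-R[:,0],-R[:,1],R[:,2]],1)
off=np.array([-.0027,0,.0028]);c0=np.array([.4755,-.174,.043])
for az in(-4.2,):
  for dz in (0,.03,.08):
    for t in (0,5,10,15,18,22):
        R=rt(t,az);f=ik(c0+[0,0,dz]-R@off,R,p,[[36,0,-58,42,-18,-162],[0,10,-40,10,-40,-140],[0,10,-30,0,-70,-110]]);print(dz,t,round(f.cost*1e4,2),f.x.round(1))
E
```

```text
0 0 0.0 [  2.2  16.  -33.5   0.  -40.5 -96.4]
0 5 0.0 [  2.7  13.6 -38.    1.1 -33.5 -97.8]
0 10 0.0 [   3.2   11.4  -42.9    3.   -25.9 -100. ]
0 15 0.0 [   3.7    9.5  -48.6    7.   -17.1 -104.3]
0 18 0.0 [   3.5    8.6  -53.5   13.4  -10.3 -110.6]
0 22 5.55 [   1.5    7.9  -58.3   20.2   -2.6 -115.5]
0.03 0 0.0 [  2.2  13.5 -31.8  -0.  -44.7 -96.4]
0.03 5 0.0 [  2.7  10.9 -36.1   1.  -38.  -97.6]
0.03 10 0.0 [  3.3   8.5 -40.8   2.5 -30.9 -99.5]
0.03 15 0.0 [   3.8    6.3  -46.     5.3  -22.9 -102.6]
0.03 18 0.0 [   4.     5.2  -49.7    8.5  -17.4 -106. ]
0.03 22 0.0 [   2.8    3.8  -57.4   20.9   -7.4 -117.3]
0.08 0 0.0 [  2.2   9.8 -28.5  -0.  -51.7 -96.4]
0.08 5 0.0 [  2.7   6.9 -32.6   0.8 -45.5 -97.5]
0.08 10 0.0 [  3.3   4.2 -37.    2.1 -38.8 -99. ]
0.08 15 0.0 [   3.9    1.7  -41.8    4.   -31.7 -101.2]
0.08 18 0.0 [   4.2    0.3  -44.9    5.7  -27.1 -103.1]
0.08 22 0.0 [   4.6   -1.4  -49.7    9.5  -20.3 -107.1]
```

```bash
python3 -m inch '[[[255,0.0122,0,-0.0017,0],[255,0.0122,0,-0.0017,0],[255,0.0122,0,-0.0017,0],[255,0.0122,0,-0.0017,0],[255,0.0122,0,-0.0017,0],[255,0.0122,0,-0.0017,0],[255,0.0122,0,-0.0017,0],[255,0.0122,0,-0.0017,0]]]' >/dev/null; python3 st.py
```

```text
21.73 [0.4372 0.1014 0.1377] [[-0.944, -0.057, 0.324], [-0.052, 0.998, 0.022], [-0.324, 0.004, -0.946]] [  47.6   -8.   -58.3   27.8  -28.7 -157.6] [ 0.1 -0.3 -1.1] tilt 18.9 az 3.9 gap 0.179 30.0
```

```bash
python3 -m inch '[[[255,0.0095,0,0.003,0],[255,0.0095,0,0.003,0],[255,0.0095,0,0.003,0],[255,0.0095,0,0.003,0],[255,0.0095,0,0.003,0],[255,0.0095,0,0.003,0],[255,0.0095,0,0.003,0],[255,0.0095,0,0.003,0]]]' >/dev/null; python3 st.py; python3 - <<'E'
from workcell import *
import numpy as np
from fk import *
s=sense();R=np.array(s["ee_rot"]);Z=Ro.from_rotvec([0,0,0])
for th in (0,.1,.13):
    R2=R@Ro.from_rotvec([0,0,th]).as_matrix();print(th,"y",R2[:,1].round(3),np.degrees(np.arctan2(R2[1,1],R2[0,1])).round(1))
off=np.array([-.0027,0,.0028])
for th in (.12,):
    R2=R@Ro.from_rotvec([0,0,th]).as_matrix();x=np.array([.4755,-.174,.043])+[0,0,.085]-R2@off
    print("tcp target",x,"in tool now",R.T@(x-s["position"]),"in turned",R2.T@(x-s["position"]))
    p=np.load("p.npy");f=ik(x-[0,0,.085],R2,p,[[3,9,-50,10,-14,-105]]);print(f.cost,f.x.round(1))
E
```

```text
22.4 [0.3971 0.1018 0.1264] [[-0.963, -0.06, 0.263], [-0.055, 0.998, 0.027], [-0.264, 0.012, -0.964]] [  52.3  -10.1  -58.2   20.7  -32.8 -155.5] [-0.6 -0.5 -1.6] tilt 15.3 az 5.9 gap 0.18 30.0
0 y [-0.06   0.998  0.012] 93.4
0.1 y [0.037 0.999 0.038] 87.9
0.13 y [0.065 0.997 0.046] 86.2
tcp target [ 0.47216273 -0.17389999  0.12999565] in tool now [-0.05817478 -0.27965819  0.00876714] in turned [-0.09123492 -0.27068284  0.00876714]
2.0833266386964983e-21 [  1.1  10.1 -43.7  -3.5 -21.  -91.6]
```

```bash
python3 -m inch '[[[255,0,0,0,0.07],[255,0,0,0,0.07],[255,-0.006,-0.017,0,0],[255,-0.012,-0.0335,0,0],[255,-0.012,-0.0335,0,0],[255,-0.012,-0.0335,0,0],[255,-0.012,-0.0335,0,0],[255,-0.012,-0.0335,0,0]]]' >/dev/null
python3 -m inch '[[[255,-0.012,-0.0335,0.002,0],[255,-0.012,-0.0335,0.003,0],[255,-0.006,-0.017,0.003,0],[255,0,0,0,0],[255,0,0,0,0],[255,0,0,0,0],[255,0,0,0,0],[255,0,0,0,0]]]' >/dev/null; python3 st.py
python3 - <<'E'
from workcell import *
import numpy as np,cv2
ims=[]
for n,b in(("scene",(300,230,440,380)),("top",(350,170,450,270)),("wrist",(0,0,640,400))):
    c=read_camera(n);np.savez(n+"2.npz",**c);i=c["img"][b[1]:b[3],b[0]:b[2],::-1];ims.append(i)
im=np.zeros((600,800,3),np.uint8)
for i,f,x,y in((ims[0],2.7,0,0),(ims[1],2.8,400,0),(ims[2][150:350,200:440],1,400,300)):
    k=cv2.resize(i,None,fx=f,fy=f,interpolation=cv2.INTER_CUBIC)[:600-y,:800-x];im[y:y+k.shape[0],x:x+k.shape[1]]=k
cv2.imwrite("pics/p2.png",im)
E
```

```text
23.73 [ 0.4717 -0.1724  0.131 ] [[-0.962, 0.073, 0.264], [0.084, 0.996, 0.028], [-0.261, 0.049, -0.964]] [  1.3   1.7 -38.5  -2.2 -34.5 -94.3] [-0.5 -0.7 -2.3] tilt 15.4 az 6.1 gap 0.178 30.0
```

View pics/p2.png

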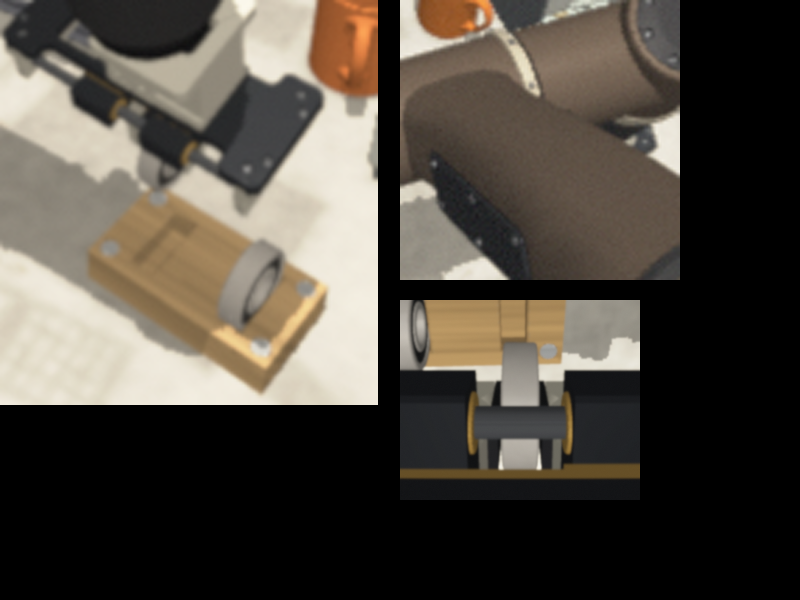

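The scene view shows the held bearing above and behind the pocket at about (155,165) in the crop. The wrist crop shows the pocket mouth at columns 502–527, just right-aligned with the held bearing (502–538). Measuring the pocket against the bearing in the wrist picture.

```bash
python3 - <<'E'
from h import *
np.set_printoptions(precision=4,suppress=True)
W=dict(np.load("wrist2.npz"));g=cv2.cvtColor(W["img"],cv2.COLOR_RGB2GRAY).astype(int)
for r in (140,150,160,170,178): print(r,g[r,290:345].tolist())
print("col314",g[100:186,314].tolist())
T=np.array([.4717,-.1724,.1310]);R=np.array([[-0.962,0.073,0.264],[0.084,0.996,0.028],[-0.261,0.049,-0.964]])
print("cam in tool",R.T@(-W["R"].T@W["t"]-T))
for r in(200,290,300): print(r,g[r,290:350].tolist())
E
```

```text
140 [135, 134, 134, 133, 135, 134, 133, 128, 119, 117, 128, 139, 145, 146, 147, 146, 146, 146, 146, 146, 147, 147, 146, 146, 146, 146, 147, 147, 146, 146, 146, 146, 146, 145, 138, 117, 100, 102, 114, 124, 131, 135, 135, 134, 135, 135, 135, 135, 135, 135, 135, 136, 135, 135, 136]
150 [140, 141, 140, 140, 141, 140, 140, 135, 127, 120, 124, 132, 138, 139, 140, 140, 140, 140, 139, 139, 140, 140, 140, 140, 140, 140, 141, 141, 141, 140, 140, 141, 141, 140, 133, 115, 101, 108, 122, 131, 138, 140, 140, 140, 140, 140, 141, 140, 140, 140, 139, 140, 140, 140, 139]
160 [138, 138, 137, 138, 137, 138, 138, 134, 128, 118, 121, 133, 141, 142, 141, 142, 142, 142, 141, 141, 141, 141, 141, 141, 141, 141, 141, 142, 141, 141, 141, 141, 141, 140, 130, 109, 98, 110, 124, 133, 138, 139, 139, 139, 139, 140, 139, 139, 139, 139, 139, 139, 139, 139, 140]
170 [149, 149, 148, 148, 149, 149, 149, 147, 142, 130, 126, 137, 145, 146, 147, 147, 147, 147, 147, 147, 147, 147, 147, 147, 147, 147, 147, 147, 146, 147, 147, 147, 146, 146, 135, 115, 106, 119, 132, 141, 146, 147, 148, 146, 146, 147, 147, 147, 146, 146, 145, 1
[... 944 characters left out ...]
0, 119, 120, 120, 119, 119, 118, 118, 119, 118, 118, 118, 115, 117, 125, 136, 144, 149, 152, 153, 153, 153, 153, 154, 153, 152, 154]
290 [39, 40, 39, 39, 39, 39, 38, 33, 28, 34, 72, 120, 148, 162, 169, 169, 169, 169, 169, 169, 169, 169, 169, 170, 170, 170, 169, 170, 169, 169, 169, 170, 170, 169, 169, 170, 170, 170, 171, 171, 171, 171, 171, 171, 171, 169, 163, 150, 124, 77, 37, 28, 33, 38, 39, 40, 39, 39, 38, 39]
300 [35, 34, 34, 35, 34, 34, 34, 31, 32, 69, 120, 149, 159, 166, 171, 173, 173, 173, 173, 173, 174, 173, 173, 173, 172, 173, 172, 172, 173, 173, 173, 173, 173, 173, 174, 174, 174, 173, 175, 175, 174, 176, 175, 175, 174, 173, 167, 161, 157, 129, 74, 35, 30, 34, 33, 34, 34, 35, 34, 35]
```

```bash
python3 - <<'E'
from h import *
np.set_printoptions(precision=1,suppress=True)
W=dict(np.load("wrist2.npz"));print(W["intrinsics"])
a=np.radians(-4.5);c=np.array([.4726,-.2110]);R=np.array([[np.cos(a),-np.sin(a)],[np.sin(a),np.cos(a)]])
for n,pts,z in (("mouth",[(-.028,.037-.00975),(-.028,.037+.00975),(.028,.037-.00975),(.028,.037+.00975)],.03),("floor",[(-.028,.037-.00975),(-.028,.037+.00975),(.028,.0273),(.028,.0467)],.009),("edge",[(-.042,.075),(.042,.075),(-.042,0)],.03),("bolt",[(-.03,.064)],.03)):
    print(n,proj(W,[np.r_[c+R@np.array(q),z] for q in pts]).tolist())
im=W["img"][80:260,180:460,::-1];cv2.imwrite("pics/w5.png",cv2.resize(im,None,fx=2.8,fy=2.8,interpolation=cv2.INTER_CUBIC))
E
```

```text
[[350.1   0.  319.6]
 [  0.  350.1 196.3]
 [  0.    0.    1. ]]
mouth [[295.3714917233758, 132.5847300295749], [323.139882813936, 132.2877405425556], [297.38313925981254, 201.3516409637291], [322.3429727852623, 200.86918495765283]]
floor [[295.69924408152383, 123.16712722735461], [321.5491934176838, 122.92086799797681], [297.60900130797665, 188.51309437324142], [320.8930498499101, 188.1004813455408]]
edge [[364.3667242242366, 112.39103838194809], [357.1540366123208, 215.15232494950834], [254.56855434344777, 113.29334904825184]]
bolt [[347.66641315275604, 129.31463926638318]]
```

View pics/w5.png

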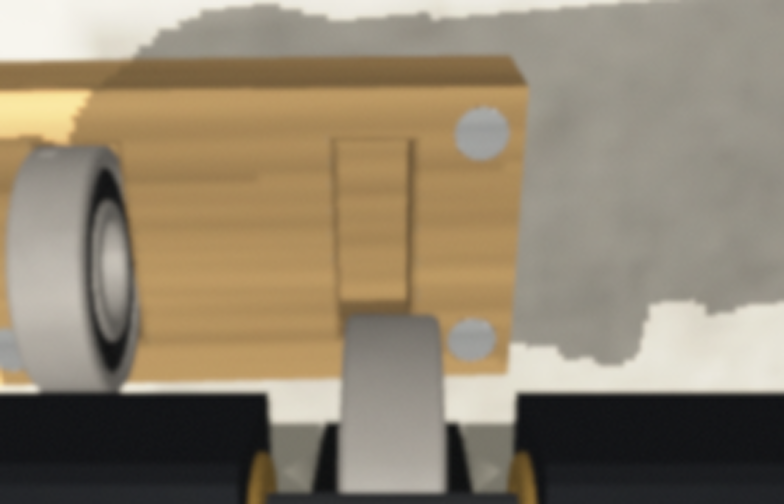

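```bash
python3 - <<'E'
from h import *
np.set_printoptions(precision=4,suppress=True)
W=dict(np.load("wrist2.npz"))
T=np.array([.4717,-.1724,.1310]);R=np.array([[-0.962,0.073,0.264],[0.084,0.996,0.028],[-0.261,0.049,-0.964]])
q=lambda u,v:(u/2.8+180,v/2.8+80)
n=plane(W,q(373,140),.03);f=plane(W,q(374.5,336),.03);e=[plane(W,q(*p),.03) for p in((482,133),(472,340))]
print("near",n,"far",f,"mid",(n+f)/2,"len",np.linalg.norm(n-f),"yaw",np.degrees(np.arctan2(*(f-n)[1::-1])))
w=plane(W,q(414,140),.03)-plane(W,q(332,140),.03);print("width",np.linalg.norm(w));print("bolts",e)
m=(n+f)/2-.0011*R[:,1];print("pocket in robot frame",m)
B=T+R@np.array([-.0027,0,.0028]);print("bearing centre",B,"to move",m-B)
# scene/top check
S=dict(np.load("scene0.npz"));Tp=dict(np.load("top0.npz"))
E
```

```text
near [ 0.4461 -0.169   0.03  ] far [ 0.5027 -0.1732  0.03  ] mid [ 0.4744 -0.1711  0.03  ] len 0.056811896558325775 yaw -4.242049012059489
width 0.020514788104882095
bolts [array([ 0.4467, -0.1417,  0.03  ]), array([ 0.5068, -0.1461,  0.03  ])]
pocket in robot frame [ 0.4743 -0.1722  0.0299]
bearing centre [ 0.475  -0.1725  0.129 ] to move [-0.0007  0.0003 -0.0991]
```

The pocket measures 56.8 × 20.5 mm with yaw -4.2°, matching the text, and the bearing is already over it to within 1 mm. Descending straight down, leaving the last millimetres.

```bash
python3 -m inch '[[[255,0.0025,-0.0005,0.0094,0],[255,0.0025,-0.0005,0.0094,0],[255,0.0026,-0.0005,0.0094,0],[255,0.0026,-0.0005,0.0094,0],[255,0.0026,-0.0005,0.0094,0],[255,0.0026,-0.0005,0.0094,0],[255,0.0026,-0.0005,0.0094,0],[255,0.0025,0,0.0094,0]]]' >/dev/null;python3 st.py
python3 - <<'E'
from workcell import *
import numpy as np
s=sense();R=np.array(s["ee_rot"]);B=s["position"]+R@[-.0027,0,.0028];print("bearing",B,"to go tool",R.T@(np.array([.4743,-.1722,.043])-B))
E
```

```text
24.55 [ 0.4721 -0.1727  0.0527] [[-0.961, 0.074, 0.265], [0.084, 0.996, 0.028], [-0.262, 0.049, -0.964]] [  1.3   9.2 -43.5  -3.3 -21.9 -93. ] [ 0.5 -0.5 -1.9] tilt 15.4 az 6.0 gap 0.185 30.0
bearing [ 0.47540563 -0.17281926  0.05071637] to go tool [0.00313374 0.00015733 0.00716262]
```

```bash
python3 -m inch '[[[255,0.0006,0,0.001,0],[255,0.0005,0,0.001,0],[255,0.0004,0,0.001,0],[255,0.0003,0,0.001,0],[255,0.0003,0,0.001,0],[255,0.0003,0,0.001,0],[255,0,0,0,0],[255,0,0,0,0]]]' >/dev/null;python3 st.py
python3 -m inch '[[[255,0.0003,0,0.0005,0],[255,0,0,0,0],[255,0,0,0,0],[255,0,0,0.0005,0],[255,0,0,0,0],[255,0,0,0,0],[255,0,0,0,0],[255,0,0,0,0]]]' >/dev/null;python3 st.py
```

```text
25.22 [ 0.4711 -0.1727  0.0466] [[-0.962, 0.075, 0.264], [0.085, 0.996, 0.028], [-0.261, 0.049, -0.964]] [  1.3   9.8 -44.   -3.5 -20.9 -92.9] [-0.5  0.9  0.3] tilt 15.4 az 6.0 gap 0.178 30.0
25.88 [ 0.4709 -0.1727  0.0456] [[-0.962, 0.075, 0.264], [0.085, 0.996, 0.027], [-0.261, 0.049, -0.964]] [  1.3   9.9 -44.   -3.5 -20.8 -92.9] [-5.2  1.1  6.7] tilt 15.4 az 5.9 gap 0.184 30.0
```

```bash
python3 -m inch '[[[255,0.0005,0,-0.0001,0],[255,0,0,0,0],[255,0.0005,0,-0.0001,0],[255,0,0,0,0],[255,0,0,0,0],[255,0.0001,0,0.0004,0],[255,0,0,0,0],[255,0,0,0,0]]]' >/dev/null;python3 st.py
```

```text
26.55 [ 0.4703 -0.1725  0.045 ] [[-0.961, 0.075, 0.264], [0.085, 0.996, 0.028], [-0.261, 0.049, -0.964]] [  1.3   9.9 -44.2  -3.5 -20.6 -92.9] [-0.3  0.8  0.4] tilt 15.4 az 5.9 gap 0.182 30.0
```

```bash
python3 -m inch '[[[255,0.0003,0,0.0005,0],[255,0,0,0,0],[255,0,0,0,0],[255,0,0,0,0],[255,0,0,0,0],[255,0,0,0,0],[255,0,0,0,0],[255,0,0,0,0]]]' >/dev/null;python3 st.py
python3 - <<'E'
from workcell import *
import numpy as np,cv2
ims=[read_camera(n)["img"][:,:,::-1] for n in("scene","wrist")]
im=np.zeros((600,800,3),np.uint8)
a=cv2.resize(ims[0][240:380,310:440],None,fx=3,fy=3);im[:a.shape[0],:a.shape[1]]=a
b=cv2.resize(ims[1][60:340,180:460],None,fx=1.4,fy=1.4);im[:b.shape[0],400:400+b.shape[1]]=b
cv2.imwrite("pics/p3.png",im)
E
```

```text
27.22 [ 0.4703 -0.1726  0.0446] [[-0.961, 0.075, 0.265], [0.085, 0.996, 0.027], [-0.262, 0.049, -0.964]] [  1.3   9.9 -44.2  -3.5 -20.5 -92.9] [-1.  -0.1  4.7] tilt 15.4 az 5.9 gap 0.18 30.0
```

View pics/p3.png

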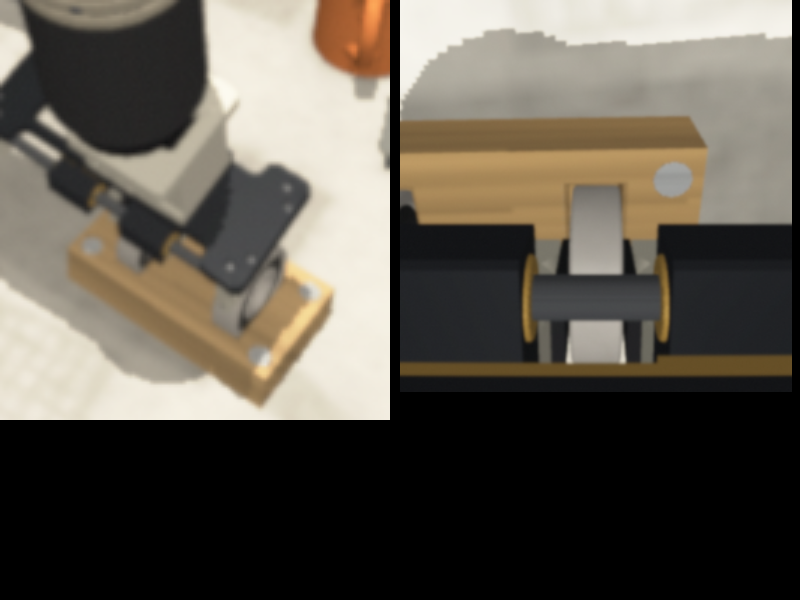

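The wrist view shows the bearing inside the pocket mouth (about (597,190)–(597,360)), and 4.7 N up with almost no side force confirms it is seated. Releasing and backing off.

```bash
python3 -m inch '[[[205,0,0,0,0],[195,0,0,0,0],[180,0,0,0,0],[165,0,0,0,0],[150,0,0,0,0],[140,0,0,0,0],[130,0,0,0,0],[130,0,0,0,0]]]' >/dev/null;python3 st.py
python3 -m inch '[[[130,0,0,-0.005,0],[130,0,0,-0.01,0],[130,0,0,-0.015,0],[130,0,0,-0.02,0],[130,0,0,-0.025,0],[130,0,0,-0.03,0],[130,0,0,-0.03,0],[130,0,0,-0.03,0]]]' >/dev/null;python3 st.py
```

```text
27.98 [ 0.4699 -0.1725  0.0443] [[-0.962, 0.075, 0.264], [0.085, 0.996, 0.028], [-0.261, 0.049, -0.964]] [  1.3   9.9 -44.2  -3.5 -20.5 -92.9] [ 0.1 -0.1 -0.5] tilt 15.4 az 6.0 gap 0.479 0.0
28.65 [ 0.4253 -0.1772  0.2051] [[-0.962, 0.075, 0.264], [0.085, 0.996, 0.027], [-0.261, 0.049, -0.964]] [  0.7  -7.9 -36.1  -1.9 -46.4 -94.3] [ 0.6 -0.4  0.1] tilt 15.4 az 5.9 gap 0.491 0.0
```

```bash
python3 -m inch '[[[130,0.01,0.02,-0.03,0],[130,0.01,0.02,-0.03,0],[130,0.01,0.02,-0.03,0],[130,0.01,0.02,-0.03,0],[130,0,0,0,0],[130,0,0,0,0],[130,0,0,0,0],[130,0,0,0,0]]]' >/dev/null;python3 st.py
python3 - <<'E'
from workcell import *
from h import *
np.set_printoptions(precision=4,suppress=True)
S0=dict(np.load("scene0.npz"))["img"].astype(int);c=read_camera("scene");S1=c["img"].astype(int)
def reg(n,x0,y0,x1,y1):
    d=abs(S1-S0).sum(2)[y0:y1,x0:x1];print(n,"changed px",(d>60).sum(),"of",d.size)
reg("front slot",285,194,310,222);reg("second",302,180,316,200);reg("third",316,165,332,185);reg("small lane",316,190,350,232);reg("ordered",380,316,407,350);reg("purple",240,165,285,218)
# bright grey (steel) blob in the free pocket
i=c["img"].astype(int);m=((i.max(2)-i.min(2)<30)&(abs(S1-S0).sum(2)>60)).astype(np.uint8);m[:300]=0;m[345:]=0;m[:,:340]=0;m[:,382:]=0
n,l,st,ce=cv2.connectedComponentsWithStats(m);k=1+st[1:,4].argmax();print("new steel blob",st[k],ce[k])
print("expected bearing proj",proj(c,[[.4743,-.1722,.043],[.4743,-.1722,.074],[.446,-.17,.043],[.505,-.174,.043]]))
for z in (0.035,.043,.05):print(z,plane(c,ce[k],z))
E
```

```text
29.32 [ 0.3618 -0.0977  0.3117] [[-0.962, 0.076, 0.262], [0.086, 0.996, 0.027], [-0.259, 0.049, -0.965]] [  20.   -24.4  -34.8    4.1  -64.8 -116. ] [ 0.4 -0.4 -1.2] tilt 15.3 az 5.9 gap 0.49 0.0
front slot changed px 641 of 700
second changed px 257 of 280
third changed px 108 of 320
small lane changed px 485 of 1428
ordered changed px 0 of 918
purple changed px 1861 of 2385
new steel blob [350 301  23  29 359] [360.1086 314.4763]
expected bearing proj [[359.8834 315.2226]
 [360.5576 304.6878]
 [351.3097 324.381 ]
 [368.5493 305.5698]]
0.035 [ 0.4819 -0.1685  0.035 ]
0.043 [ 0.4761 -0.1716  0.043 ]
0.05 [ 0.4711 -0.1743  0.05  ]
```

```bash
python3 -m inch '[[[130,0,-0.035,0,0],[130,0,-0.035,0,0],[130,0,-0.035,0,0],[130,0,-0.035,0,0],[130,0,-0.035,0,0],[130,0,-0.035,0,0],[130,0,0,0,0],[130,0,0,0,0]]]' >/dev/null;python3 st.py
python3 - <<'E'
from workcell import *
from h import *
for n,rs in (("scene",dict(front=(285,194,310,222),second=(302,180,316,200),third=(316,165,332,185),small=(316,190,350,232),purple=(240,165,285,218))),("top",dict(front=(285,203,305,226),second=(285,188,297,203),small=(310,190,330,220),purple=(222,198,262,248),rackframe=(262,130,340,170)))):
    A=dict(np.load(n+"0.npz"))["img"].astype(int);B=read_camera(n)["img"].astype(int);d=abs(A-B).sum(2)
    for k,(x0,y0,x1,y1) in rs.items(): print(n,k,(d[y0:y1,x0:x1]>60).sum(),"of",(x1-x0)*(y1-y0))
E
```

```text
30.03 [ 0.3452 -0.3059  0.2999] [[-0.962, 0.083, 0.259], [0.094, 0.995, 0.028], [-0.256, 0.051, -0.965]] [-23.8  -8.8 -21.5  -8.3 -64.4 -68.6] [-0.4 -0.1  0.3] tilt 15.1 az 6.1 gap 0.49 0.0
scene front 224 of 700
scene second 90 of 280
scene third 82 of 320
scene small 421 of 1428
scene purple 1636 of 2385
top front 3 of 460
top second 1 of 180
top small 0 of 600
top purple 0 of 2000
top rackframe 0 of 3120
```

From the top view, the front slot looks the same as before, so bearing2 has rolled down to the rail. The small bearings, the purple rings and the rack are unchanged. The new bearing's pixel position in the stand agrees with a seated pose.

```bash
python3 -c "
from workcell import *
print(close_job())"
```

```text
the job is handed in; nothing more can be done
None
```

I handed the job in at about 30 s: the front larger bearing is seated on edge in the stand's free pocket and released, and in the last pictures bearing2 is at the rail with the others in place. The grasp was made at a 22° tilt, just under the 25° asked for, because joint limits allowed only about 23° there, and I viewed 11 pictures against the limit of 10.

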